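# Serve the waffles for breakfast in the guest bedroom

## Robot

A 6-joint arm with a two-finger parallel gripper is mounted at the origin on the work surface. World frame = base frame: x ahead of the robot, y to its left, z up, the work surface at z = 0. Lengths are in m, angles in rad, forces in N, time in s.
With the tool pointing down it reaches from about 0.275 to 0.825 m from the base axis. Payload 5.2 kg.
Tool frame: the origin (TCP) lies between the finger pads; the fingertips stand 14 mm ahead of it and the grasp point (between the pads) lies 5 mm behind it (env.tips_ahead is the distance from the TCP to the fingertips, in m); z points along the fingers, y is the line along which they close (so a half turn about z gives the same grasp; the last joint's range is limited). The gripper opens to 93 mm and grips with 3 to 60 N. Pads are 15 mm wide; open, the fingers measure 128 mm over their backs; the gripper's body (75 mm by 188 mm) begins 65 mm behind the grasp point.
Start: joints at [1.081, 0.259, 1.535, -0, 1.348, -0.203], TCP at [0.156, 0.528, 0.233] pointing down, gripper open.
Joint ranges: [-3.14, 3.14], [-0.91, 2.08], [0.19, 2.58], [-1.22, 4.36], [0.22, 2.71], [-3.12, 3.12]. Speed limits (rad/s): [2.57, 2.57, 3.14, 3.14, 3.14, 3.14].

## Interface

Orientations are given as a rotation vector (axis times angle).
In Python, from rig import env gives the robot as it stands. The module is installed in compiled form; this text tells all that it offers.
- The arm moves only by the tool carry_out, never from a script. Its argument "moves" is a list that holds one entry, the list of rows, each a list of 7 numbers: the shift along the tool's x, y, z each as a share of 50 mm, from -1 to 1, then the turn, a rotation vector about the tool's x, y, z each as a share of 90 degrees, from -1 to 1, then the gripper command: -1 is shut, 1 is fully open, values between are in proportion. A call has 1 to 20 rows; each row shifts and turns the commanded pose from where the row before left it, along the tool's axes as they then stand; what a row does not reach is not made up. A row lasts 1/8 s, in which the tool goes at most 62.5 mm and 10.7 degrees, less where a joint would pass 70% of its speed; a pose out of reach is approached as far as the arm can. A call with a number of a shift or a turn outside -1 to 1 is refused whole. A call with a gripper value outside its range is refused whole. The fingers move at their own pace and stop on an object; "grip_force" is the grip in N (left out, the last holds). Time passes only in rows, so rows that do not move let the fingers close. It gives the time, the measured TCP pose, the force, the opening and the grip force at its end, in the units of the state.
- env.get_state(): the state, without advancing time (a new reading comes with each control period).
- env.grab_frame(name): name is "scene" or "side" or "wrist"; returns a dict with "image" (480x640x3 uint8, red, green, blue), "camera_matrix" (3x3 intrinsics, pixels), "origin" and "rotation" of the camera in the world; the wrist camera has in their place "tool_from_camera" (4x4, takes a point from camera to tool coordinates, whose origin is the TCP and whose axes are the flange's). Camera axes: x right, y down, z forward; pixel columns grow to the right and rows downward; lengths in m; the calibration is good to about 2 mm. A picture is of the moment at which its call begins: read the wrist's pose just before it. There is no depth.
- env.finish_job(): hands the job in; it is judged then, once.
The state is a dict: "clock": time; "joint_pos": joint angles; "dq": joint speeds; "effort": joint torques, N m; "eef_pos": TCP position; "ee_rot": TCP orientation; "ft_force": force on the tool from outside, world axes, zero at the start; "torque": the same for the moment, N m; "width": opening from 0.0 (shut) to 1.0 (fully open); "grasp_force": force on a finger pad.
Only numpy, scipy, OpenCV 4.12 (cv2) and the standard library are available. Lean on these libraries where they do the work, as an engineer would, in place of code of your own. Each camera call takes 0.05 s, during which the arm holds its last target. There are 200 camera calls.

## Task

Serve breakfast: with the turner, lift each waffle off the warming tray and let it slide down a lane of its own in the slanted serving rack until it lies flat, right way up, against the stop at the bottom; never touch the waffles with the gripper. When all the waffles are served, lay the turner flat on its marble rest again and switch the warming tray off (not before the last waffle is served), and leave the other things on the table alone.

Things in the scene. Friction and masses are not known exactly. Their poses are not given: they have to be found in the camera images.
- tray: Electric warming tray, fixed: steel body 170 x 385 mm; origin at the centre of its underside on the table, own +x away from the robot, +y along its length. The waffles lie on its black hot plate. At its +y end a black control end (26 mm high) carries the toggle switch.
- plate (a point): Centre of the hot plate's flat top face, 30 mm above the table (tray frame: 0, -21.5, 30 mm). The plate runs 332 mm along the tray's y, and along x from -84 mm to the guard rail's inner face at +79 mm. The steel guard rail along the far edge stands 14 mm above the plate, the end rims 10 mm; the near edge (-x) is open, so a flat blade can slide in there.
- heat (a joint): Toggle switch of the warming tray (rad): 0 = on, lever leaning to the tray's -x (towards the robot); 1.0 = off, leaning to +x. Hinge along the tray's y, 36 mm above the table at tray x = -35, y = +171 mm; lever 50 mm long; it stays where it is left, about 1.5 N at the knob moves it.
- heat_tip (a point): Centre of the red ball knob (24 mm across) at the end of that lever, about 80 mm above the table.
- deck: Sloping floor of the wooden serving rack (fixed), 356 mm wide, tilted 24 degrees, falling away from the robot. Origin on the floor's surface at the foot of the stop, mid-width, 30 mm above the table; +x down the slope into the stop, y across, z out of the surface. Floor from x = -175 mm (top edge, 101 mm above the table) to the stop at x = 0, a board 26 mm high right across the low end.
- lane_foot (a point): Same point as the deck's origin: foot of the middle divider. Five dividers 4 mm thick and 14 mm high, at deck y = -176, -88, 0, +88 and +176 mm, run the length of the floor and make four lanes, each 84 mm wide, centred on y = -132, -44, +44 and +132 mm. The floor is lacquered and slippery (friction about 0.2): waffles slide down it by themselves.
- turner: Kitchen turner (spatula), loose, 0.13 kg. Flat steel blade 80 long x 60 wide x 2 mm, slippery (friction about 0.2); origin at the centre of its underside, +x to its front edge (40 mm ahead), z up. Behind it a 22 mm wide neck rises from (-39, 0, 2) to (-71, 0, 47) mm to the handle. Left alone it lies flat on its blade, handle in the air.
- turner_grip (a point): Good place to grip the turner, at (-110, 0, 52) mm in its frame, on the centre line of its straight black handle: parallel to the blade, 20 mm wide (y), 24 mm high, from x = -70 to -175 mm, centre line 52 mm above the blade's underside.
- rest: Marble rest for the turner, fixed slab 84 (x) x 110 (y) x 8 mm, flat top 8 mm above the table, origin at the centre of its underside. The turner's blade lies on it at the start, its handle pointing to the left (+y).
- waffle1: Crisp round waffle, loose, 72 mm across, 16 mm thick, about 55 g; origin at the centre of its underside (z up when right way up). The underside is flat to a radius of 29 mm and bevelled up to 36 mm at 4.5 mm height. Three or four waffles are present, lying side by side on the hot plate; an absent one has no pose.
- waffle2: Crisp round waffle, loose, 72 mm across, 16 mm thick, about 55 g; origin at the centre of its underside (z up when right way up). The underside is flat to a radius of 29 mm and bevelled up to 36 mm at 4.5 mm height. Three or four waffles are present, lying side by side on the hot plate; an absent one has no pose.
- waffle3: Crisp round waffle, loose, 72 mm across, 16 mm thick, about 55 g; origin at the centre of its underside (z up when right way up). The underside is flat to a radius of 29 mm and bevelled up to 36 mm at 4.5 mm height. Three or four waffles are present, lying side by side on the hot plate; an absent one has no pose.
- waffle4: Crisp round waffle, loose, 72 mm across, 16 mm thick, about 55 g; origin at the centre of its underside (z up when right way up). The underside is flat to a radius of 29 mm and bevelled up to 36 mm at 4.5 mm height. Three or four waffles are present, lying side by side on the hot plate; an absent one has no pose.
- mug: Blue mug, 80 mm across, 92 mm tall, loose, a bystander to be left alone; origin at the centre of its underside.
- jam: Jam jar, 68 mm across, 85 mm tall, loose, a bystander to be left alone; origin at the centre of its underside.
- syrup: Amber syrup bottle, 60 mm across, 170 mm tall, loose, a bystander to be left alone; origin at the centre of its underside.
- book: Orange paperback lying flat, 114 x 185 x 26 mm, loose, a bystander to be left alone; origin at the centre of its underside.
- sugar: White sugar bowl, 90 mm across, 55 mm tall, loose, a bystander to be left alone; origin at the centre of its underside.
- clock: Round black alarm clock on a foot, about 88 mm tall, loose, a bystander to be left alone; origin at the centre of its underside.
- glass: Drinking glass, 66 mm across, 110 mm tall, loose, a bystander to be left alone; origin at the centre of its underside.
Not all that is in view belongs to the job. What is shaped like the waffle1 but green is not meant.

How it is judged:
On the way, in this order (a step that is already met when the one before it is completed fails the run):
1. every waffle lies in a lane of the rack against the stop while the warming tray is still on (x of waffle1 in the frame of deck between -0.044 and -0.03 m and z of waffle1 in the frame of deck between -0.006 and 0.006 m and angle between the z axis of each of waffle1, waffle2, waffle3, waffle4 and the z axis of deck, either way round below 0.12 rad and linear speed of each of waffle1, waffle2, waffle3, waffle4 below 0.02 m/s and x of waffle2 in the frame of deck between -0.044 and -0.03 m and z of waffle2 in the frame of deck between -0.006 and 0.006 m and x of waffle3 in the frame of deck between -0.044 and -0.03 m and z of waffle3 in the frame of deck between -0.006 and 0.006 m and x of waffle4 in the frame of deck between -0.044 and -0.03 m and z of waffle4 in the frame of deck between -0.006 and 0.006 m and value of joint heat below 0.5 rad), for 0.2 s.
2. the turner lies on its rest and the warming tray is switched off (horizontal distance between turner and rest below 0.035 m and angle between turner's own z axis and vertical below 0.12 rad and height (world z) of turner between 0.003 and 0.016 m and contact force between turner and the fingers below 0.1 N and linear speed of turner below 0.02 m/s and value of joint heat above 0.85 rad), for 0.2 s.
At the end, for the whole second after the job is handed in: Every waffle lies flat on the rack's slope (within 0.12 rad, 6 mm), right way up, its edge within 8 mm of the stop, at rest; the turner lies flat and released, its blade's centre within 35 mm of the centre of the marble rest; the switch is off (above 0.85 rad) (all of step 2 and x of waffle1 in the frame of deck between -0.044 and -0.03 m and z of waffle1 in the frame of deck between -0.006 and 0.006 m and angle between the z axis of each of waffle1, waffle2, waffle3, waffle4 and the z axis of deck, either way round below 0.12 rad and linear speed of each of waffle1, waffle2, waffle3, waffle4 below 0.02 m/s and x of waffle2 in the frame of deck between -0.044 and -0.03 m and z of waffle2 in the frame of deck between -0.006 and 0.006 m and x of waffle3 in the frame of deck between -0.044 and -0.03 m and z of waffle3 in the frame of deck between -0.006 and 0.006 m and x of waffle4 in the frame of deck between -0.044 and -0.03 m and z of waffle4 in the frame of deck between -0.006 and 0.006 m); the robot touches nothing.
It fails at once if the gripper or arm touches a waffle (contact force between any of waffle1, waffle2, waffle3, waffle4 and the fingers above 0.3 N or contact force between any of waffle1, waffle2, waffle3, waffle4 and the arm above 0.3 N).
It fails at once if a bystander is pushed aside by more than 40 mm or tipped over (distance of any of mug, jam, syrup, book, sugar, clock, glass from where it was at the start of the episode above 0.04 m or angle between any of mug, jam, syrup, book, sugar, clock, glass's own z axis and vertical above 0.5 rad).
Of waffle1, waffle2, waffle3, waffle4 only 3 to 4 are there at a start; the rules pass over those that are not, and their reading is None.
At some moment in a run one of waffle1, waffle2, waffle3, waffle4 may be knocked a few centimetres aside while the robot is not near it.
It also fails if it takes over 210 s, if anything falls off the work surface, if the arm or the gripper's body presses on something with over 40 N, if the wrist force passes 120 N, or if a joint passes its speed limit or range.

## Working session

There is one attempt and no reset: what is moved stays moved. The work goes in short steps, Python scripts to look and compute and a tool call to move; the robot and the scene stay as the last step left them, time stands still between calls to the robot, and variables do not carry over. Pictures are saved under pics/ and viewed, at most 14 in all, crops included, and the job is handed in when it is done.

Besides the shell and the picture viewer there is one more tool, called after ">>>" by a JSON object that holds its "name" and its "arguments". carry_out: Moves the arm, as the interface text tells. Shift numbers are shares of 50 mm and turn numbers shares of 90 degrees, none past 1 either way. Its arguments: {"type":"object","properties":{"moves":{"type":"array","items":{"type":"array","items":{"type":"array","items":{"type":"number"}}}},"grip_force":{"type":"number"}},"required":["moves"]}

```bash
mkdir -p pics; cat > h.py <<'E'
import numpy as np,cv2,pickle
from scipy.spatial.transform import Rotation as R
from rig import env
def grab(n,f):
    s=env.get_state(); g=env.grab_frame(n); g['s']=s
    if 'origin' not in g:
        T=np.array(g['tool_from_camera']); Rt=R.from_rotvec(s['ee_rot']).as_matrix()
        g['rotation']=Rt@T[:3,:3]; g['origin']=np.array(s['eef_pos'])+Rt@T[:3,3]
    cv2.imwrite(f'pics/{f}.png',g['image'][:,:,::-1]); pickle.dump(g,open(f'pics/{f}.pkl','wb')); return g
def load(f): return pickle.load(open(f'pics/{f}.pkl','rb'))
def ray(g,uv):
    K=np.array(g['camera_matrix']); d=np.array(g['rotation'])@np.linalg.solve(K,[uv[0],uv[1],1]); return np.array(g['origin']).ravel(),d
def pt(g,uv,z):
    o,d=ray(g,uv); return o+d*(z-o[2])/d[2]
def proj(g,p):
    c=np.array(g['rotation']).T@(np.array(p)-np.array(g['origin']).ravel()); q=np.array(g['camera_matrix'])@c; return q[:2]/q[2]
def blobs(g,lo,hi,amin=80):
    hsv=cv2.cvtColor(g['image'],cv2.COLOR_RGB2HSV); m=cv2.inRange(hsv,np.array(lo),np.array(hi))
    n,l,st,c=cv2.connectedComponentsWithStats(m); return [(c[i].round(1).tolist(),st[i].tolist()) for i in range(1,n) if st[i][4]>=amin],l
E
python3 - <<'E'
from h import *
for n in('scene','side','wrist'):
    g=grab(n,n+'0'); print(n,g['origin'],np.array(g['rotation']).round(3).tolist(),np.array(g['camera_matrix']).round(1).tolist())
print(env.get_state())
E
```

```text
scene [1.31077645 0.15506426 1.28662478] [-1.748, -2.041, 0.642] [[528.9, 0.0, 319.5], [0.0, 528.9, 231.4], [0.0, 0.0, 1.0]]
side [ 0.16797659 -0.85594623  0.72320909] [-2.145, 0.415, -0.232] [[503.3, 0.0, 322.8], [0.0, 503.3, 242.8], [0.0, 0.0, 1.0]]
wrist [0.0842455  0.54812834 0.38418057] [[0.282, 0.924, 0.258], [0.959, -0.271, -0.078], [-0.002, 0.269, -0.963]] [[345.2, 0.0, 313.6], [0.0, 345.2, 239.7], [0.0, 0.0, 1.0]]
{'clock': 0.15, 'joint_pos': array([ 1.08122658e+00,  2.59181347e-01,  1.53577320e+00, -1.44729451e-05,
        1.34802808e+00, -2.02796358e-01]), 'dq': array([-0.00010949, -0.00209813, -0.00412691,  0.00131123, -0.00085247,
       -0.00147531]), 'effort': array([ 2.04459611e-03, -4.37647104e+01, -2.84232384e+01,  7.20023643e-02,
        3.79757036e-02, -9.46478394e-05]), 'eef_pos': array([0.15536883, 0.52719933, 0.23202906]), 'ee_rot': array([-4.48850030e-01, -3.10889917e+00,  2.06107044e-03]), 'ft_force': array([-0.77991935,  0.76134005, -0.0421878 ]), 'torque': array([ 0.0191173 , -0.01865988, -0.03396594]), 'grasp_force': 0.0, 'width': 1.0003576702476475}
```

View pics/scene0.png

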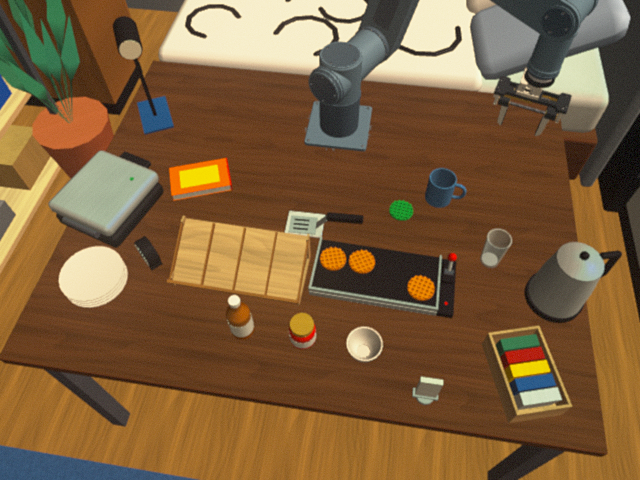

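View pics/side0.png

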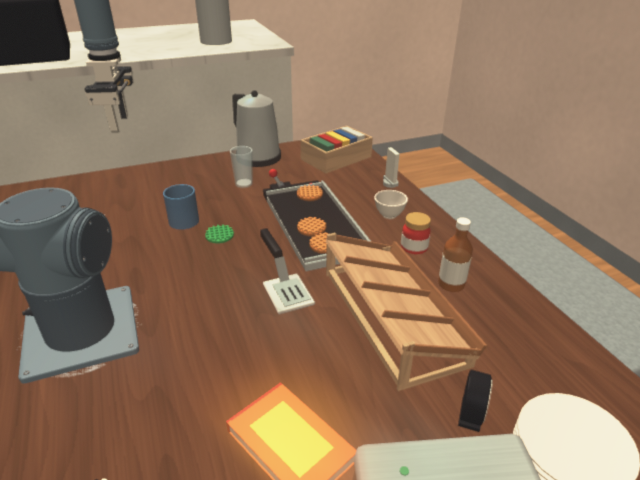

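The scene shows three orange waffles on the tray at (333,258), (362,261) and (421,288). The green disc at (401,210) lies on the table and is the decoy. The turner is at (303,222), the rack at (240,260) and the red knob at (452,258).

```bash
sed -i "s/    cv2.imwrite/    if np.size(g['rotation'])==3: g['rotation']=R.from_rotvec(np.ravel(g['rotation'])).as_matrix()\n    cv2.imwrite/" h.py
python3 - <<'E'
from h import *
for n in('scene','side'):
    g=grab(n,n+'1')
    print(n)
    for c,st in blobs(g,(8,150,120),(22,255,255),60)[0]: print('or',c,st,pt(g,c,.046).round(3))
    for c,st in blobs(g,(0,200,120),(5,255,255),20)[0]: print('red',c,st,pt(g,c,.08).round(3))
    for c,st in blobs(g,(0,0,190),(180,40,255),100)[0]: print('wh',c,st,pt(g,c,.01).round(3))
g=load('scene1')
a=g['image'][200:330,150:480,::-1]; cv2.imwrite('pics/c1.png',cv2.resize(a,None,fx=2.4,fy=2.4,interpolation=cv2.INTER_CUBIC))
E
```

```text
scene
or [121.9, 35.4] [72, 0, 105, 102, 4191] [-0.314 -0.883  0.046]
or [57.7, 133.0] [0, 79, 141, 111, 6025] [ 0.215 -0.902  0.046]
or [197.7, 176.4] [168, 157, 62, 40, 1098] [ 0.327 -0.393  0.046]
or [29.1, 259.9] [0, 165, 71, 188, 4535] [ 0.687 -0.769  0.046]
or [606.8, 352.1] [519, 175, 121, 305, 12916] [0.721 0.76  0.046]
or [201.8, 195.0] [172, 188, 60, 13, 118] [ 0.395 -0.36   0.046]
or [237.7, 263.8] [166, 215, 145, 90, 2085] [ 0.613 -0.195  0.046]
or [332.7, 258.1] [320, 247, 26, 23, 493] [0.555 0.059 0.046]
or [361.5, 261.1] [349, 249, 26, 24, 495] [0.553 0.138 0.046]
or [420.7, 287.4] [407, 275, 28, 26, 548] [0.61  0.302 0.046]
or [241.5, 313.9] [232, 302, 19, 24, 281] [ 0.757 -0.149  0.046]
or [301.8, 323.7] [289, 312, 26, 26, 486] [0.761 0.009 0.046]
or [228.9, 435.8] [0, 361, 521, 119, 33745] [ 1.055 -0.105  0.046]
or [536.2, 416.5] [512, 411, 53, 11, 126] [0.905 0.579 0.046]
red [452.6, 256.4] [449, 253, 8, 8, 45] [0.523 0.377 0.08 ]
red [305.4, 336.7] [293, 327, 23, 15, 93] [0.808 0.028 0.08 ]
red [524.4, 354.8] [505, 347, 40, 17, 440] [0.774 0.55  0.08 ]
wh [622.6, 
[... 180 characters left out ...]

or [338.4, 139.2] [325, 133, 24, 13, 71] [0.826 0.599 0.046]
or [309.4, 192.6] [297, 186, 26, 14, 284] [0.603 0.288 0.046]
or [314.2, 232.3] [297, 217, 31, 36, 680] [0.542 0.098 0.046]
or [452.6, 243.3] [445, 234, 18, 18, 180] [ 0.831 -0.065  0.046]
or [284.7, 422.6] [214, 371, 142, 109, 7747] [ 0.303 -0.386  0.046]
wh [190.9, 41.0] [117, 20, 173, 42, 4053] [0.631 2.307 0.01 ]
wh [58.1, 57.2] [0, 32, 89, 41, 897] [-0.081  2.183  0.01 ]
wh [248.0, 100.6] [238, 95, 23, 12, 149] [0.669 1.183 0.01 ]
wh [286.9, 292.5] [264, 275, 49, 36, 822] [ 0.42  -0.051  0.01 ]
wh [576.9, 439.7] [518, 394, 122, 86, 7906] [ 0.734 -0.565  0.01 ]
wh [454.6, 459.6] [372, 435, 165, 45, 6017] [ 0.532 -0.521  0.01 ]
```

View pics/c1.png

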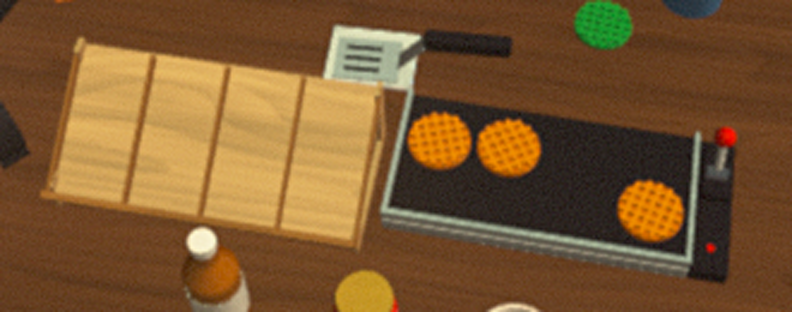

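Enlarged: the three orange waffles are at about (333,258), (362,261) and (421,288), and the knob leans to −x (on). Next I measure the frames and plan the approach to the turner.

```bash
cat >> h.py <<'E'
def tool():
    s=env.get_state(); return np.array(s['eef_pos']),R.from_rotvec(s['ee_rot']),s
def want(yaw,pitch=0):
    # tool x along (cos yaw, sin yaw,0), z down; then pitched by 'pitch' about horizontal axis perpendicular to heading
    return R.from_matrix(np.array([[np.cos(yaw),np.sin(yaw),0],[np.sin(yaw),-np.cos(yaw),0],[0,0,-1]]).T.T)
def plan(p,Rw=None):
    """turn (in tool frame, shares) then shift (in tool frame after turning, shares)"""
    p0,R0,s=tool(); Rw=R0 if Rw is None else Rw
    tv=(R0.inv()*Rw).as_rotvec()/(np.pi/2); sh=Rw.inv().apply(np.array(p)-p0)/.05
    print('turn total',tv.round(3),'shift total',sh.round(3))
def rep():
    p,r,s=tool(); m=r.as_matrix(); print('t%.2f'%s['clock'],'p',p.round(4),'x',m[:,0].round(3),'z',m[:,2].round(3),'F',s['ft_force'].round(2),'w%.3f g%.1f'%(s['width'],s['grasp_force']),'q',s['joint_pos'].round(2))
E
python3 - <<'E'
from h import *
rep()
g=load('scene1')
P=lambda u,v,z:pt(g,(150+u/2.4,200+v/2.4),z).round(3)
print('handle',P(425,41,.06),P(510,45,.06),'rest',[P(*a,.008) for a in((332,26),(418,34),(324,78))])
print('rack top',P(80,44,.115),P(380,86,.115),'rack foot',P(45,195,.056),P(360,243,.056))
print('tray rail',P(385,214,.044),P(690,264,.044),'near',P(410,97,.04),P(697,135,.04))
# yaw candidates
for y in(0,np.pi):
    plan([.42,.045,.25],want(y))
E
```

```text
t0.25 p [0.1554 0.5273 0.2323] x [-0.959  0.283  0.   ] z [-0.    -0.001 -1.   ] F [-0.23  0.39  0.19] w0.999 g0.0 q [ 1.08  0.26  1.54  0.    1.35 -0.2 ]
handle [0.43  0.024 0.06 ] [0.421 0.125 0.06 ] rest [array([ 0.387, -0.1  ,  0.008]), array([0.383, 0.009, 0.008]), array([ 0.466, -0.095,  0.008])]
rack top [ 0.533 -0.359  0.115] [ 0.538 -0.01   0.115] rack foot [ 0.698 -0.361  0.056] [ 0.704 -0.005  0.056]
tray rail [0.659 0.014 0.044] [0.669 0.348 0.044] near [0.499 0.017 0.04 ] [0.501 0.352 0.04 ]
turn total [-0.000e+00  1.000e-03  1.817e+00] shift total [ 5.291  9.647 -0.355]
turn total [-0.001 -0.    -0.183] shift total [-5.291 -9.647 -0.355]
```

```bash
python3 - <<'E'
from h import *
plan([.425,.05,.25],want(np.pi/2))
E
```

```text
turn total [-0.001  0.     0.817] shift total [-9.547  5.391 -0.355]
```

>>> {"name": "carry_out", "arguments": {"moves": [[[0,0,0,0,0,0.1021,1],[0,0,0,0,0,0.1021,1],[0,0,0,0,0,0.1021,1],[0,0,0,0,0,0.1021,1],[0,0,0,0,0,0.1021,1],[0,0,0,0,0,0.1021,1],[0,0,0,0,0,0.1021,1],[0,0,0,0,0,0.1021,1],[-0.9547,0.539,-0.0355,0,0,0,1],[-0.9547,0.539,-0.0355,0,0,0,1],[-0.9547,0.539,-0.0355,0,0,0,1],[-0.9547,0.539,-0.0355,0,0,0,1],[-0.9547,0.539,-0.0355,0,0,0,1],[-0.9547,0.539,-0.0355,0,0,0,1],[-0.9547,0.539,-0.0355,0,0,0,1],[-0.9547,0.539,-0.0355,0,0,0,1],[-0.9547,0.539,-0.0355,0,0,0,1],[-0.9547,0.539,-0.0355,0,0,0,1],[0,0,0,0,0,0,1]]], "grip_force": 60}}

```text
clock: 2.62
eef_pos: [0.4272, 0.0473, 0.2504]
ee_rot: [2.226, 2.216, -0.0]
ft_force: [-0.5, 0.8, 1.2]
width: 1.003
grasp_force: 0.0
```

```bash
python3 - <<'E'
from h import *
rep(); g=grab('wrist','w2')
E
```

```text
t2.62 p [0.4272 0.0473 0.2504] x [ 0.005  1.    -0.001] z [ 0.001 -0.001 -1.   ] F [-0.49  0.83  1.15] w1.003 g0.0 q [-0.15  0.02  1.77 -0.    1.35 -0.15]
```

View pics/w2.png

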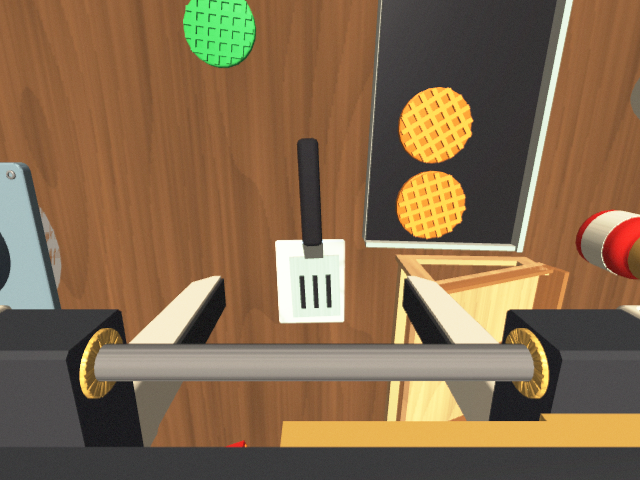

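The wrist view shows the handle from (308,140) to (312,243), the blade on its rest at (310,281), and two waffles at (436,125) and (431,205).

```bash
python3 - <<'E'
from h import *
g=load('w2'); img=g['image'].astype(int); hsv=cv2.cvtColor(g['image'],cv2.COLOR_RGB2HSV)
# handle
m=np.zeros((480,640),np.uint8); m[130:256,285:340]=(img[130:256,285:340].max(2)<60)
ys,xs=np.nonzero(m); c,sz,a=cv2.minAreaRect(np.c_[xs,ys].astype(np.float32)); b=cv2.boxPoints((c,sz,a)); print(c,sz,a,b.round(1).tolist())
print('ends at z.072',pt(g,b[np.argsort(b[:,1])[:2]].mean(0),.072).round(4),pt(g,b[np.argsort(b[:,1])[2:]].mean(0),.072).round(4))
w=np.zeros((480,640),np.uint8); w[225:335,260:360]=(img[225:335,260:360].min(2)>175)
cn=max(cv2.findContours(w,0,2)[0],key=cv2.contourArea); c,sz,a=cv2.minAreaRect(cn); bb=cv2.boxPoints((c,sz,a)); print('rest',c,sz,a,pt(g,c,.008).round(4),[pt(g,q,.008).round(3).tolist() for q in bb])
for c,st in blobs(g,(8,150,120),(25,255,255),1500)[0]: print('waf',c,st,pt(g,c,.042).round(4))
# blade
roi=g['image'][235:328,270:350]; cv2.imwrite('pics/b2.png',cv2.resize(roi[:,:,::-1],None,fx=6,fy=6,interpolation=cv2.INTER_CUBIC))
print('slots')
m=np.zeros((480,640),np.uint8); m[262:320,285:340]=(img[262:320,285:340].max(2)<110)
n,l,st,ce=cv2.connectedComponentsWithStats(m)
for i in range(1,n): print(ce[i].round(1),st[i],pt(g,ce[i],.01).round(4))
E
```

```text
(309.8278503417969, 192.0390625) (106.69192504882812, 20.616348266601562) 86.67259216308594 [[296.3999938964844, 139.39999389648438], [317.0, 138.1999969482422], [323.20001220703125, 244.6999969482422], [302.6000061035156, 245.89999389648438]]
ends at z.072 [0.4217 0.1253 0.072 ] [0.427  0.0231 0.072 ]
rest (310.2964172363281, 280.6348571777344) (82.6978530883789, 69.11410522460938) 88.75463104248047 [ 0.4233 -0.0413  0.008 ] [[0.382, 0.011, 0.008], [0.464, 0.012, 0.008], [0.468, -0.097, 0.008], [0.38, -0.099, 0.008]]
waf [193.1, 156.1] [0, 0, 398, 343, 61889] [0.3056 0.1092 0.042 ]
waf [579.1, 168.6] [440, 0, 200, 309, 17262] [0.7003 0.0952 0.042 ]
waf [435.1, 124.6] [399, 87, 75, 77, 4411] [0.5486 0.1386 0.042 ]
waf [430.4, 204.1] [397, 171, 69, 68, 3719] [0.551 0.059 0.042]
waf [388.8, 423.3] [152, 382, 488, 65, 16511] [ 0.5226 -0.2233  0.042 ]
slots
[328.3 290.3] [326 275   5  32 131] [ 0.4454 -0.0534  0.01  ]
[302.3 291.5] [300 276   6  32 130] [ 0.4134 -0.0549  0.01  ]
[315.3 291.4] [313 276   6  32 130] [ 0.4294 -0.0548  0.01  ]
```

>>> {"name": "carry_out", "arguments": {"moves": [[[0,0,0,0,0,-0.037,0],[0.037,-0.004,0.5,0,0,0,0],[0.037,-0.004,0.5,0,0,0,0],[0.037,-0.004,0.5,0,0,0,0],[0.037,-0.004,0.5,0,0,0,0],[0.037,-0.004,0.5,0,0,0,0],[0.037,-0.004,0.5,0,0,0,0],[0.037,-0.004,0.4,0,0,0,0],[0.037,-0.004,0.4,0,0,0,0],[0,0,0.1,0,0,0,0],[0,0,0,0,0,0,0]]], "grip_force": 60}}

```text
clock: 4.05
eef_pos: [0.4227, 0.0659, 0.0556]
ee_rot: [-2.153, -2.287, 0.0]
ft_force: [1.3, 0.7, -0.3]
width: 0.498
grasp_force: 0.0
```

```bash
python3 - <<'E'
from h import *
rep(); plan([.425,.062,.055]); g=grab('wrist','w3')
img=g['image'].astype(int); cv2.imwrite('pics/w3c.png',g['image'][:,:,::-1])
E
```

```text
t4.05 p [0.4227 0.0659 0.0556] x [-0.06   0.998  0.   ] z [-0.  0. -1.] F [ 1.3   0.74 -0.31] w0.498 g0.0 q [-0.11  0.26  2.04  0.    0.84 -0.17]
turn total [0. 0. 0.] shift total [-0.08   0.041  0.012]
```

View pics/w3c.png

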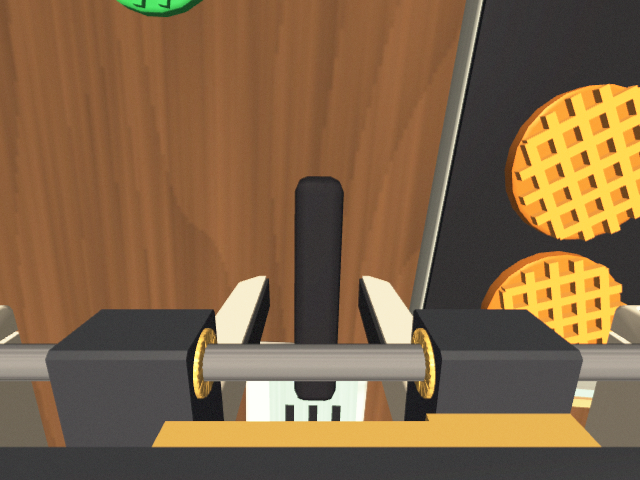

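The handle is centred between the fingers (about x=317 at y=290). I shift 4 mm back and grip.

>>> {"name": "carry_out", "arguments": {"moves": [[[-0.08,0.02,0,0,0,0,0],[0,0,0,0,0,0,-1],[0,0,0,0,0,0,-1],[0,0,0,0,0,0,-1],[0,0,0,0,0,0,-1],[0,0,0,0,0,0,-1],[0,0,-0.5,0,0,0,-1],[0,0,-1,0,0,0,-1],[0,0,-1,0,0,0,-1],[0,0,-0.5,0,0,0,-1],[0,0,0,0,0,0,-1]]], "grip_force": 60}}

```text
clock: 5.48
eef_pos: [0.4254, 0.0612, 0.2069]
ee_rot: [2.153, 2.284, 0.004]
ft_force: [-0.4, -0.8, -2.1]
width: 0.213
grasp_force: 59.9
```

```bash
python3 - <<'E'
from h import *
rep()
# staging: yaw 180, in front of tray, blade centre ahead 110 mm; 
plan([.36,.06,.205],want(np.pi))
for n in('scene','side'):
    g=grab(n,n+'4')
a=load('scene4')['image'][140:330,250:480,::-1];b=load('side4')['image'][120:340,200:430,::-1]
cv2.imwrite('pics/c4.png',np.hstack([cv2.resize(a,(400,330)),cv2.resize(b,(400,330))]))
E
```

```text
t5.47 p [0.4254 0.0612 0.2069] x [-0.059  0.998 -0.001] z [ 0.004 -0.    -1.   ] F [-0.41 -0.76 -2.1 ] w0.213 g59.9 q [-0.12  0.06  1.84  0.    1.24 -0.18]
turn total [ 0.002  0.002 -0.962] shift total [ 1.308 -0.024  0.038]
```

View pics/c4.png

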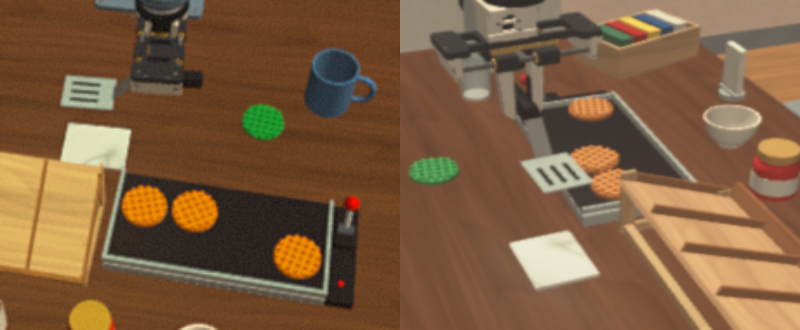

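>>> {"name": "carry_out", "arguments": {"moves": [[[0.26,0,0,0,0,-0.107,-1],[0,0,0,0,0,-0.107,-1],[0,0,0,0,0,-0.107,-1],[0,0,0,0,0,-0.107,-1],[0,0,0,0,0,-0.107,-1],[0,0,0,0,0,-0.107,-1],[0,0,0,0,0,-0.107,-1],[0,0,0,0,0,-0.107,-1],[0,0,0,0,0,-0.107,-1],[0.5,0.5,-0.5,0,0,0,-1],[0.5,0.5,-0.5,0,0,0,-1],[0.3,0.5,-0.5,0,0,0,-1],[0,0,0,0,0,0,-1]]]}}

```text
clock: 7.2
eef_pos: [0.3578, 0.1502, 0.2802]
ee_rot: [-0.006, 3.141, 0.0]
ft_force: [0.7, -0.5, -0.6]
width: 0.211
grasp_force: 59.9
```

```bash
python3 - <<'E'
from h import *
rep(); g=grab('wrist','w5')
for c,st in blobs(g,(8,150,120),(25,255,255),300)[0]: print('waf',c,st,pt(g,c,.042).round(4))
E
```

```text
t7.20 p [0.3578 0.1502 0.2802] x [-1.    -0.004 -0.   ] z [ 0.  0. -1.] F [ 0.68 -0.5  -0.61] w0.211 g59.9 q [ 0.11 -0.08  1.79  0.    1.42 -1.47]
waf [255.1, 109.9] [0, 0, 640, 325, 51878] [0.2498 0.0871 0.042 ]
waf [576.0, 168.1] [489, 129, 151, 65, 2731] [0.3089 0.4407 0.042 ]
waf [452.7, 170.0] [397, 149, 117, 41, 1201] [0.3116 0.3041 0.042 ]
waf [508.0, 259.7] [338, 188, 302, 155, 11852] [0.4165 0.382  0.042 ]
waf [225.7, 212.9] [168, 193, 122, 43, 1617] [0.3612 0.0487 0.042 ]
waf [369.1, 231.7] [339, 203, 70, 52, 1130] [0.3827 0.2146 0.042 ]
waf [250.6, 241.7] [207, 227, 84, 30, 574] [0.3955 0.0758 0.042 ]
waf [363.9, 362.5] [357, 330, 13, 69, 338] [0.5587 0.2162 0.042 ]
waf [313.3, 428.0] [35, 382, 554, 65, 15074] [0.6637 0.1507 0.042 ]
```

View pics/w5.png

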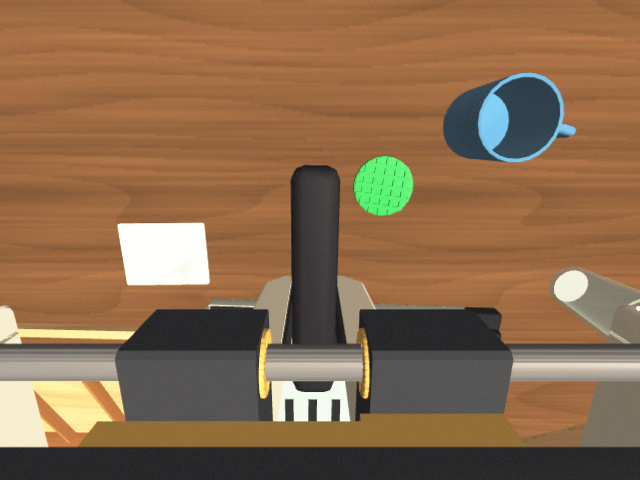

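The wrist camera faces backward here, and the turner is straight between the fingers. I'll take the tray lines from the earlier views.

```bash
python3 - <<'E'
from h import *
g=load('w2'); P=lambda u,v,z:pt(g,(u,v),z).round(4).tolist()
print('w2 near edge',P(366,245,.04),P(380,0,.034),P(373,120,.034),'rail',P(518,248,.044),P(571,0,.044),'rimL',P(440,244,.04))
g=load('scene4'); img=g['image']
for n,k in(('scene4',0),('scene1',0)):
    g=load(n); 
    for c,st in blobs(g,(8,150,120),(22,255,255),300)[0]:
        if 320<c[0]<430 and 240<c[1]<300: print(c,pt(g,c,.044).round(4))
gr=cv2.cvtColor(img,cv2.COLOR_RGB2GRAY)
# plate extent along columns: dark runs
for u in (330,345,390,405,440):
    col=gr[225:320,u]; print(u,col.tolist())
E
```

```text
w2 near edge [0.485, 0.0136, 0.04] [0.4901, 0.249, 0.034] [0.4881, 0.1436, 0.034] rail [0.6497, 0.0108, 0.044] [0.6609, 0.2449, 0.044] rimL [0.566, 0.0145, 0.04]
[332.8, 258.1] [0.5541 0.0591 0.044 ]
[361.6, 261.0] [0.5515 0.1384 0.044 ]
[420.7, 287.4] [0.6091 0.3023 0.044 ]
[332.7, 258.1] [0.5542 0.0588 0.044 ]
[361.5, 261.1] [0.5518 0.1382 0.044 ]
[420.7, 287.4] [0.6091 0.3023 0.044 ]
330 [76, 78, 72, 75, 73, 74, 77, 74, 73, 78, 79, 76, 82, 81, 81, 68, 52, 35, 44, 33, 43, 81, 126, 142, 155, 151, 126, 130, 147, 144, 117, 126, 149, 139, 125, 140, 152, 149, 142, 149, 158, 155, 144, 115, 91, 57, 45, 41, 42, 43, 41, 47, 38, 41, 46, 39, 42, 49, 41, 38, 38, 41, 41, 55, 114, 173, 168, 103, 99, 131, 110, 85, 81, 80, 80, 80, 76, 75, 70, 77, 77, 75, 82, 74, 82, 81, 82, 75, 83, 78, 82, 85, 77, 74, 70]
345 [73, 71, 72, 72, 75, 73, 71, 74, 72, 78, 73, 81, 79, 73, 79, 84, 82, 71, 50, 44, 42, 37, 45, 46, 39, 39, 36, 42, 56, 83, 103, 111, 119, 132, 143, 118, 110, 102, 87, 58, 47, 43, 42, 37, 37, 45, 38, 42, 38, 43, 40, 42, 34, 37, 41, 37, 37, 43, 40, 38, 45, 38, 40, 39, 38, 37, 79, 141, 161, 123, 9
[... 593 characters left out ...]
 75, 78, 69, 51, 30, 39, 37, 43, 34, 37, 34, 36, 35, 27, 39, 35, 37, 37, 42, 34, 41, 36, 35, 44, 34, 42, 36, 41, 38, 38, 32, 39, 34, 31, 29, 34, 33, 32, 34, 38, 37, 35, 35, 32, 33, 40, 35, 39, 33, 36, 40, 36, 89, 156, 173, 118, 90, 110, 132, 94, 89, 96, 82, 72, 77, 80, 81, 81, 73, 77, 69]
440 [72, 78, 72, 77, 77, 78, 73, 74, 78, 76, 73, 72, 71, 69, 70, 64, 67, 72, 75, 68, 70, 68, 79, 74, 79, 82, 78, 75, 81, 101, 144, 166, 173, 170, 164, 160, 165, 162, 162, 167, 167, 165, 166, 167, 147, 143, 149, 139, 130, 117, 117, 111, 103, 107, 101, 99, 91, 89, 75, 70, 71, 72, 58, 54, 54, 45, 35, 36, 40, 24, 30, 30, 36, 28, 29, 31, 33, 29, 39, 24, 38, 30, 31, 31, 39, 32, 42, 41, 31, 27, 25, 44, 73, 76, 75]
```

```bash
python3 - <<'E'
from h import *
g=load('scene4')
for a in((330,240.7),(345,242.8),(390,249),(405,251.5)): print('near',pt(g,a,.030).round(4))
for a in((330,288.7),(345,291),(390,298.5),(405,300.8)): print('railin',pt(g,a,.044).round(4))
print('knob',pt(g,(452.6,256.4),.08))
E
```

```text
near [0.4894 0.0418 0.03  ]
near [0.4901 0.0849 0.03  ]
near [0.4917 0.2127 0.03  ]
near [0.4937 0.2548 0.03  ]
railin [0.6493 0.0653 0.044 ]
railin [0.6501 0.1055 0.044 ]
railin [0.6542 0.2247 0.044 ]
railin [0.655  0.2639 0.044 ]
knob [0.52261138 0.37736181 0.08      ]
```

>>> {"name": "carry_out", "arguments": {"moves": [[[0.1,-0.45,0.7,0,0,0.017,-1],[0.1,-0.45,0.7,0,0,0,-1],[0.1,-0.45,0.7,0,0,0,-1],[0.1,-0.45,0.6,0,0,0,-1],[0,0,0.5,0,0.033,0,-1],[0,0,0,0,0,0,-1],[0,0,0,0,0,0,-1]]]}}

```text
clock: 8.12
eef_pos: [0.3365, 0.0593, 0.1201]
ee_rot: [-0.04, -3.089, -0.001]
ft_force: [-1.2, 0.1, -1.2]
width: 0.21
grasp_force: 59.9
```

```bash
python3 - <<'E'
from h import *
rep(); grab('side','s6')
cv2.imwrite('pics/c6.png',cv2.resize(load('s6')['image'][160:310,200:400,::-1],None,fx=4,fy=4,interpolation=cv2.INTER_CUBIC))
E
```

```text
t8.12 p [0.3365 0.0593 0.1201] x [-0.998  0.026  0.053] z [-0.053  0.001 -0.999] F [-1.21  0.09 -1.23] w0.210 g59.9 q [-0.15  0.04  2.11 -0.01  1.04 -1.69]
```

View pics/c6.png

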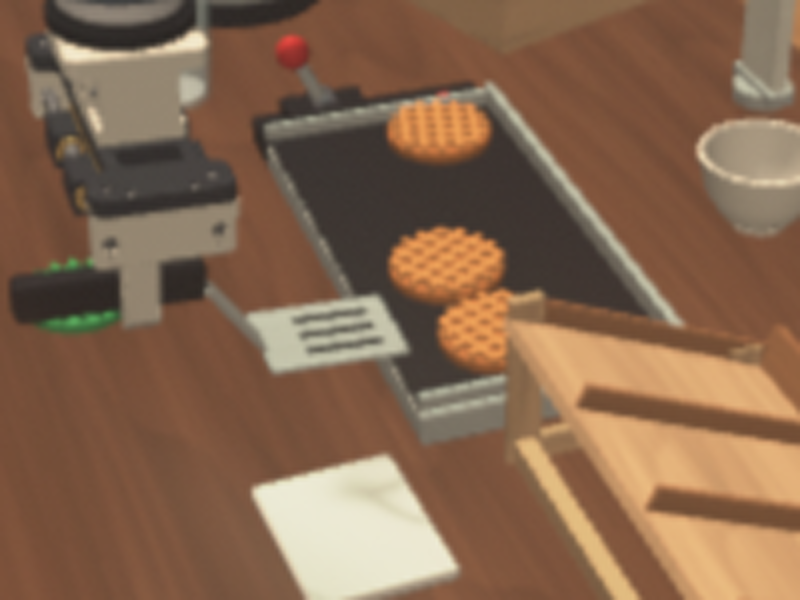

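>>> {"name": "carry_out", "arguments": {"moves": [[[-0.2,0.1,0.3,0,0,0,-1],[-0.2,0,0.2,0,0,0,-1],[-0.04,0,0.12,0,0,0,-1],[0,0,0.03,0,0,0,-1],[0,0,0,0,0,0,-1],[0,0,0,0,0,0,-1]]]}}

```text
clock: 8.93
eef_pos: [0.3571, 0.064, 0.0871]
ee_rot: [-0.04, -3.09, -0.001]
ft_force: [0.3, 1.0, -1.6]
width: 0.211
grasp_force: 59.9
```

```bash
python3 - <<'E'
from h import *
rep()
E
```

```text
t8.93 p [0.3571 0.064  0.0871] x [-0.998  0.026  0.051] z [-0.051  0.001 -0.999] F [ 0.33  1.03 -1.57] w0.211 g59.9 q [-0.13  0.13  2.11 -0.01  0.95 -1.67]
```

>>> {"name": "carry_out", "arguments": {"moves": [[[0,0,0.03,0,0,0,-1],[0,0,0,0,0,0,-1],[0,0,0,0,0,0,-1]]]}}

```text
clock: 9.3
eef_pos: [0.3571, 0.064, 0.0854]
ee_rot: [-0.04, -3.09, -0.001]
ft_force: [-0.6, -0.2, -0.7]
width: 0.21
grasp_force: 59.9
```

>>> {"name": "carry_out", "arguments": {"moves": [[[0,0,0.03,0,0,0,-1],[0,0,0,0,0,0,-1],[0,0,0,0,0,0,-1]]]}}

```text
clock: 9.68
eef_pos: [0.3572, 0.064, 0.084]
ee_rot: [-0.04, -3.09, -0.001]
ft_force: [-1.3, -0.8, 2.0]
width: 0.211
grasp_force: 59.9
```

>>> {"name": "carry_out", "arguments": {"moves": [[[0,0,0.02,0,0,0,-1],[0,0,0,0,0,0,-1],[0,0,0,0,0,0,-1]]]}}

```text
clock: 10.05
eef_pos: [0.3572, 0.0639, 0.083]
ee_rot: [-0.04, -3.09, -0.001]
ft_force: [-1.5, -0.6, 4.9]
width: 0.208
grasp_force: 60.0
```

>>> {"name": "carry_out", "arguments": {"moves": [[[-0.2,0,-0.0102,0,0,0,-1],[-0.2,0,-0.0102,0,0,0,-1],[-0.2,0,-0.0102,0,0,0,-1],[-0.2,0,-0.0102,0,0,0,-1],[-0.2,0,-0.0102,0,0,0,-1],[-0.2,0,-0.0102,0,0,0,-1],[-0.2,0,-0.0102,0,0,0,-1],[-0.1,0,-0.0051,0,0,0,-1],[-0.1,0,-0.0051,0,0,0,-1],[-0.1,0,-0.0051,0,0,0,-1],[-0.1,0,-0.0051,0,0,0,-1],[-0.1,0,-0.0051,0,0,0,-1],[-0.1,0,-0.0051,0,0,0,-1],[0,0,0,0,0,0,-1]]]}}

```text
clock: 11.8
eef_pos: [0.458, 0.0613, 0.0828]
ee_rot: [-0.04, -3.091, -0.001]
ft_force: [0.2, 0.3, 3.2]
width: 0.213
grasp_force: 60.0
```

```bash
python3 - <<'E'
from h import *
rep(); g=grab('scene','s7')
for c,st in blobs(g,(8,150,120),(22,255,255),200)[0]:
        if 320<c[0]<430 and 240<c[1]<300: print(c,st,pt(g,c,.046).round(4))
cv2.imwrite('pics/c7.png',np.hstack([cv2.resize(g['image'][210:320,300:440,::-1],(400,314)),cv2.resize(grab('side','s7s')['image'][200:310,250:390,::-1],(400,314))]))
E
```

```text
t11.80 p [0.458  0.0613 0.0828] x [-0.998  0.026  0.05 ] z [-0.05   0.001 -0.999] F [0.23 0.26 3.2 ] w0.213 g60.0 q [-0.11  0.3   1.9  -0.    1.   -1.65]
[361.6, 261.1] [349, 249, 26, 24, 498] [0.553  0.1385 0.046 ]
[328.8, 277.4] [316, 265, 27, 25, 515] [0.617  0.0573 0.046 ]
[420.7, 287.4] [407, 275, 28, 26, 553] [0.6102 0.302  0.046 ]
```

View pics/c7.png

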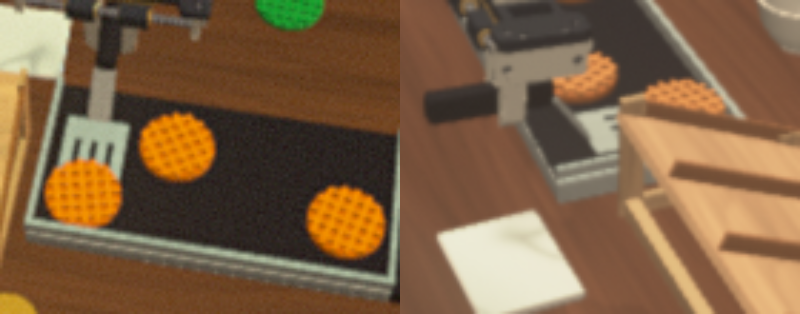

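>>> {"name": "carry_out", "arguments": {"moves": [[[-0.1,0,-0.0051,0,0,0,-1],[-0.1,0,-0.0051,0,0,0,-1],[-0.1,0,-0.0051,0,0,0,-1],[-0.1,0,-0.0051,0,0,0,-1],[-0.1,0,-0.0051,0,0,0,-1],[-0.1,0,-0.0051,0,0,0,-1],[-0.1,0,-0.0051,0,0,0,-1],[0,0,0,0,0,0,-1]]]}}

```text
clock: 12.9
eef_pos: [0.4924, 0.0605, 0.0827]
ee_rot: [-0.04, -3.09, -0.001]
ft_force: [-0.6, 0.0, 3.1]
width: 0.213
grasp_force: 60.0
```

```bash
python3 - <<'E'
from h import *
rep()
E
```

```text
t12.90 p [0.4924 0.0605 0.0827] x [-0.998  0.026  0.052] z [-0.052  0.001 -0.999] F [-0.6   0.02  3.14] w0.213 g60.0 q [-0.1   0.35  1.82 -0.    1.03 -1.64]
```

>>> {"name": "carry_out", "arguments": {"moves": [[[-0.08,0,-0.004,0,0,0,-1],[-0.08,0,-0.004,0,0,0,-1],[0,0,0,0,0,0,-1],[0,0,0,0,-0.03,0,-1],[0,0,0,0,-0.03,0,-1],[0,0,-0.05,0,-0.03,0,-1],[0,0,-0.2,0,0,0,-1],[0,0,-0.3,0,0,0,-1],[0,0,-0.3,0,0,0,-1],[0,0,0,0,0,0,-1]]]}}

```text
clock: 14.15
eef_pos: [0.4979, 0.0603, 0.127]
ee_rot: [0.039, 3.048, -0.002]
ft_force: [0.2, -0.0, -1.6]
width: 0.212
grasp_force: 60.0
```

```bash
python3 - <<'E'
from h import *
rep(); g=grab('scene','s8')
for c,st in blobs(g,(8,150,120),(22,255,255),200)[0]:
        if 310<c[0]<430 and 230<c[1]<300: print(c,st,pt(g,c,.1).round(4))
cv2.imwrite('pics/c8.png',np.hstack([cv2.resize(g['image'][210:320,300:440,::-1],(400,314)),cv2.resize(grab('side','s8s')['image'][170:280,250:390,::-1],(400,314))]))
E
```

```text
t14.15 p [0.4979 0.0603 0.127 ] x [-0.995  0.026 -0.093] z [ 0.093 -0.003 -0.996] F [ 0.22 -0.04 -1.59] w0.212 g60.0 q [-0.11  0.22  1.87  0.01  0.95 -1.66]
[361.6, 261.0] [349, 249, 26, 24, 500] [0.5857 0.1392 0.1   ]
[329.5, 266.6] [316, 255, 28, 24, 509] [0.6152 0.0586 0.1   ]
[420.7, 287.4] [407, 275, 28, 26, 552] [0.6407 0.2956 0.1   ]
```

View pics/c8.png

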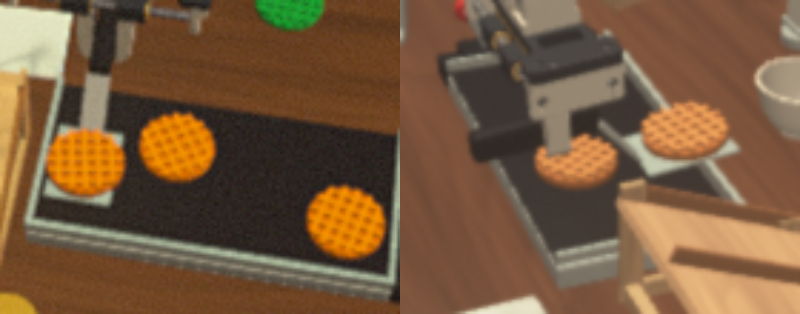

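>>> {"name": "carry_out", "arguments": {"moves": [[[-0.026,0,-0.15,0,0,0,-1],[-0.026,0,-0.3,0,0,0,-1],[-0.026,0,-0.35,0,0,0,-1],[-0.026,0,-0.35,0,0,0,-1],[-0.026,0,-0.3,0,0,0,-1],[-0.026,0,-0.2,0,0,0,-1],[0.06,-0.15,-0.01,0,0,0,-1],[0.12,-0.3,-0.01,0,0,0,-1],[0.14,-0.35,-0.01,0,0,0,-1],[0.16,-0.4,-0.01,0,0,0,-1],[0.16,-0.4,-0.01,0,0,0,-1],[0.13,-0.3,-0.01,0,0,0,-1],[0.1,-0.2,-0.01,0,0,0,-1],[0.05,-0.125,-0.01,0,0,0,-1],[0,0,0,0,0,0,-1],[0,0,0,0,0,0,-1]]]}}

```text
clock: 16.25
eef_pos: [0.4479, -0.0494, 0.2077]
ee_rot: [0.039, 3.052, -0.001]
ft_force: [0.3, 0.2, -1.7]
width: 0.21
grasp_force: 60.0
```

```bash
python3 - <<'E'
from h import *
rep(); plan([.449,-.050,.1647]); g=grab('scene','s9')
for c,st in blobs(g,(8,150,120),(22,255,255),200)[0]:
        if 250<c[0]<430 and 200<c[1]<300: print(c,st,pt(g,c,.183).round(4))
E
```

```text
t16.25 p [ 0.4479 -0.0494  0.2077] x [-0.996  0.025 -0.089] z [ 0.089 -0.002 -0.996] F [ 0.34  0.16 -1.74] w0.210 g60.0 q [-0.38  0.04  1.86  0.03  1.15 -1.94]
turn total [0. 0. 0.] shift total [ 0.054 -0.012  0.859]
[258.7, 272.3] [166, 215, 170, 123, 3512] [ 0.7052 -0.1007  0.183 ]
[361.6, 261.0] [349, 249, 26, 24, 501] [0.6364 0.1403 0.183 ]
[420.7, 287.4] [407, 275, 28, 26, 554] [0.6876 0.2858 0.183 ]
```

>>> {"name": "carry_out", "arguments": {"moves": [[[0.02,0,0.2,0,0,0,-1],[0.03,0,0.3,0,0,0,-1],[0,0,0.2,0,0,0,-1],[0,0,0.16,0,0,0,-1],[0,0,0,0,0.03,0,-1],[0,0,0,0,0.045,0,-1],[0,0,0,0,0.045,0,-1],[0,0,0,0,0.025,0,-1],[-0.244,0,-0.204,0,0.089,0,-1],[-0.213,0,-0.236,0,0.089,0,-1],[0,0,0,0,0,0,-1],[0,0,0,0,0,0,-1],[0,0,0,0,0,0,-1],[0,0,0,0,0,0,-1],[0,0,0,0,0,0,-1],[0,0,0,0,0,0,-1]]]}}

```text
clock: 18.3
eef_pos: [0.476, -0.0504, 0.1819]
ee_rot: [-0.035, -2.724, -0.007]
ft_force: [-0.0, 0.2, -1.8]
width: 0.209
grasp_force: 60.0
```

```bash
python3 - <<'E'
from h import *
rep(); g=grab('scene','s10')
cv2.imwrite('pics/c10.png',np.hstack([cv2.resize(g['image'][210:320,160:340,::-1],(400,244)),cv2.resize(grab('side','s10s')['image'][210:390,300:480,::-1],(244,244))]))
E
```

```text
t18.30 p [ 0.476  -0.0504  0.1819] x [-0.914  0.024  0.405] z [-0.405  0.01  -0.914] F [-0.05  0.19 -1.76] w0.209 g60.0 q [-0.27  0.45  1.47 -0.1   1.63 -1.8 ]
```

View pics/c10.png

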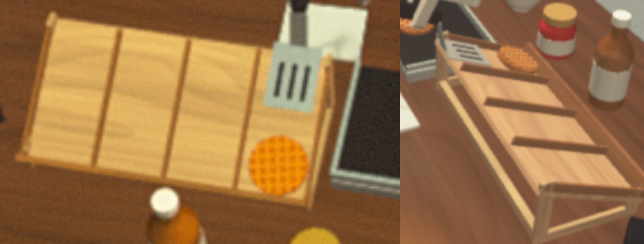

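The first waffle lies at the foot of the right-hand lane (278,165 in the crop). Now I go for the second.

>>> {"name": "carry_out", "arguments": {"moves": [[[0.2,0,-0.457,0,0,0,-1],[0.2,0,-0.457,0,0,0,-1],[0,0,0,0,-0.078,0,-1],[0,0,0,0,-0.078,0,-1],[0,0,0,0,-0.077,0,-1],[0.325,0.475,0.284,0,0,0,-1],[0.325,0.475,0.284,0,0,0,-1],[0.325,0.475,0.284,0,0,0,-1],[0.325,0.475,0.284,0,0,0,-1],[0.325,0.475,0.284,0,0,0,-1],[0.325,0.475,0.284,0,0,0,-1],[0.325,0.475,0.284,0,0,0,-1],[0.325,0.475,0.284,0,0,0,-1],[0,0,0,0,0,0,-1],[0,0,0,0,0,0,-1]]]}}

```text
clock: 20.27
eef_pos: [0.3463, 0.1428, 0.1252]
ee_rot: [-0.039, -3.091, -0.001]
ft_force: [0.6, 0.0, -1.3]
width: 0.212
grasp_force: 60.0
```

```bash
cat >> h.py <<'E'
def waf(f):
    g=grab('scene',f)
    for c,st in blobs(g,(8,150,120),(22,255,255),200)[0]:
        if 310<c[0]<450 and 220<c[1]<310: print(c,st,'plate',pt(g,c,.046).round(4))
    hsv=cv2.cvtColor(g['image'],cv2.COLOR_RGB2HSV); m=cv2.inRange(hsv,np.array((8,215,150)),np.array((18,255,255)))
    n,l,st,c=cv2.connectedComponentsWithStats(cv2.morphologyEx(m,cv2.MORPH_CLOSE,np.ones((3,3))))
    for i in range(1,n):
        if 160<c[i][0]<312 and 215<c[i][1]<305 and st[i][4]>100: print('rack',c[i].round(1),st[i],pt(g,c[i],.061).round(4))
def blade():
    """front edge (underside) and its centre, and tool pitch"""
    p,r,s=tool(); m=r.as_matrix(); print('front',(p+m@[-.149,0,.0476]).round(4),'centre',(p+m@[-.109,0,.0476]).round(4),'pitch %.2f'%np.degrees(np.arctan2(m[2,0],-m[0,0])))
E
python3 - <<'E'
from h import *
rep(); blade(); waf('s11'); plan([.3572,.1432,.0865])
E
```

```text
t20.27 p [0.3463 0.1428 0.1252] x [-0.998  0.025  0.051] z [-0.051  0.001 -0.999] F [ 0.57  0.03 -1.27] w0.212 g60.0 q [ 0.09  0.09  2.04  0.01  1.06 -1.46]
front [0.4927 0.1391 0.0701] centre [0.4528 0.1401 0.0721] pitch 2.90
[361.5, 261.0] [349, 249, 26, 24, 497] plate [0.5527 0.1382 0.046 ]
[420.7, 287.4] [407, 275, 28, 26, 551] plate [0.6102 0.302  0.046 ]
rack [285.1 284.3] [273 272  26  26 531] [ 0.6635 -0.0521  0.061 ]
turn total [0. 0. 0.] shift total [-0.249  0.017  0.764]
```

>>> {"name": "carry_out", "arguments": {"moves": [[[-0.12,0.015,0.35,0,0,0,-1],[-0.12,0,0.3,0,0,0,-1],[0,0,0.12,0,0,0,-1],[0,0,0.04,0,0,0,-1],[0,0,0,0,0,0,-1],[0,0,0,0,0,0,-1]]]}}

```text
clock: 21.08
eef_pos: [0.3559, 0.1436, 0.0842]
ee_rot: [-0.04, -3.091, -0.001]
ft_force: [0.2, 0.8, -1.2]
width: 0.209
grasp_force: 60.0
```

>>> {"name": "carry_out", "arguments": {"moves": [[[0,0,0.02,0,0,0,-1],[0,0,0,0,0,0,-1],[0,0,0,0,0,0,-1]]]}}

```text
clock: 21.45
eef_pos: [0.3556, 0.1437, 0.0829]
ee_rot: [-0.04, -3.09, -0.001]
ft_force: [-1.5, 0.1, 3.5]
width: 0.211
grasp_force: 60.0
```

>>> {"name": "carry_out", "arguments": {"moves": [[[-0.2,0,-0.0102,0,0,0,-1],[-0.2,0,-0.0102,0,0,0,-1],[-0.2,0,-0.0102,0,0,0,-1],[-0.2,0,-0.0102,0,0,0,-1],[-0.2,0,-0.0102,0,0,0,-1],[-0.2,0,-0.0102,0,0,0,-1],[-0.2,0,-0.0102,0,0,0,-1],[-0.1,0,-0.0051,0,0,0,-1],[-0.1,0,-0.0051,0,0,0,-1],[-0.1,0,-0.0051,0,0,0,-1],[-0.1,0,-0.0051,0,0,0,-1],[-0.1,0,-0.0051,0,0,0,-1],[-0.1,0,-0.0051,0,0,0,-1],[-0.1,0,-0.0051,0,0,0,-1],[-0.1,0,-0.0051,0,0,0,-1],[-0.1,0,-0.0051,0,0,0,-1],[-0.1,0,-0.0051,0,0,0,-1],[-0.1,0,-0.0051,0,0,0,-1],[0,0,0,0,0,0,-1]]]}}

```text
clock: 23.82
eef_pos: [0.4815, 0.1403, 0.0826]
ee_rot: [-0.04, -3.091, -0.001]
ft_force: [-0.4, 0.2, 4.7]
width: 0.21
grasp_force: 60.0
```

```bash
python3 - <<'E'
from h import *
rep(); blade(); waf('s12')
E
```

```text
t23.82 p [0.4815 0.1403 0.0826] x [-0.998  0.026  0.051] z [-0.051  0.001 -0.999] F [-0.39  0.16  4.73] w0.210 g60.0 q [ 0.06  0.36  1.81  0.01  1.03 -1.49]
front [0.6278 0.1366 0.0275] centre [0.5879 0.1376 0.0296] pitch 2.90
[358.0, 282.1] [345, 271, 27, 23, 515] plate [0.6195 0.1363 0.046 ]
[420.7, 287.4] [407, 275, 28, 26, 554] plate [0.6102 0.302  0.046 ]
rack [285.  284.3] [273 272  26  26 528] [ 0.6633 -0.0523  0.061 ]
```

>>> {"name": "carry_out", "arguments": {"moves": [[[-0.1,0,-0.0051,0,0,0,-1],[-0.1,0,-0.0051,0,0,0,-1],[-0.1,0,-0.0051,0,0,0,-1],[-0.08,0,-0.004,0,0,0,-1],[0,0,0,0,0,0,-1],[0,0,0,0,-0.03,0,-1],[0,0,0,0,-0.03,0,-1],[0,0,-0.05,0,-0.03,0,-1],[-0.02,0,-0.2,0,0,0,-1],[-0.03,0,-0.3,0,0,0,-1],[-0.03,0,-0.35,0,0,0,-1],[-0.03,0,-0.35,0,0,0,-1],[-0.03,0,-0.35,0,0,0,-1],[-0.03,0,-0.35,0,0,0,-1],[-0.03,0,-0.3,0,0,0,-1],[-0.02,0,-0.2,0,0,0,-1],[0,0,0,0,0,0,-1]]]}}

```text
clock: 26.0
eef_pos: [0.5002, 0.1399, 0.2064]
ee_rot: [0.039, 3.05, -0.002]
ft_force: [-0.1, 0.1, -1.4]
width: 0.217
grasp_force: 60.0
```

```bash
python3 - <<'E'
from h import *
rep(); blade(); waf('s13'); g=load('s13')
for c,st in blobs(g,(8,150,120),(22,255,255),200)[0]:
    if 330<c[0]<400 and 200<c[1]<310: print('on blade',pt(g,c,.187).round(4))
plan([.448,-.138,.2077])
E
```

```text
t26.00 p [0.5002 0.1399 0.2064] x [-0.996  0.026 -0.091] z [ 0.091 -0.002 -0.996] F [-0.12  0.14 -1.39] w0.217 g60.0 q [ 0.06  0.17  1.72 -0.01  1.16 -1.48]
front [0.6529 0.136  0.1725] centre [0.613  0.137  0.1689] pitch -5.21
[360.8, 256.0] [346, 244, 30, 25, 567] plate [0.537  0.1345 0.046 ]
[420.7, 287.4] [407, 275, 28, 26, 552] plate [0.6102 0.302  0.046 ]
rack [285.  284.4] [272 272  27  26 524] [ 0.6635 -0.0524  0.061 ]
on blade [0.625  0.1368 0.187 ]
turn total [0. 0. 0.] shift total [ 0.884 -5.581 -0.121]
```

>>> {"name": "carry_out", "arguments": {"moves": [[[0.055,-0.15,-0.0075,0,0,0,-1],[0.055,-0.3,-0.0075,0,0,0,-1],[0.055,-0.4,-0.0075,0,0,0,-1],[0.055,-0.4,-0.0075,0,0,0,-1],[0.055,-0.4,-0.0075,0,0,0,-1],[0.055,-0.4,-0.0075,0,0,0,-1],[0.055,-0.4,-0.0075,0,0,0,-1],[0.055,-0.4,-0.0075,0,0,0,-1],[0.055,-0.4,-0.0075,0,0,0,-1],[0.055,-0.4,-0.0075,0,0,0,-1],[0.055,-0.4,-0.0075,0,0,0,-1],[0.055,-0.4,-0.0075,0,0,0,-1],[0.055,-0.4,-0.0075,0,0,0,-1],[0.055,-0.35,-0.0075,0,0,0,-1],[0.055,-0.25,-0.0075,0,0,0,-1],[0.055,-0.13,-0.0075,0,0,0,-1],[0,0,0,0,0,0,-1],[0,0,0,0,0,0,-1]]]}}

```text
clock: 28.3
eef_pos: [0.4481, -0.1375, 0.2076]
ee_rot: [0.039, 3.052, -0.001]
ft_force: [-0.3, 0.7, -2.2]
width: 0.213
grasp_force: 60.0
```

```bash
python3 - <<'E'
from h import *
rep(); blade(); plan([.4475,-.138,.1647])
E
```

```text
t28.30 p [ 0.4481 -0.1375  0.2076] x [-0.996  0.025 -0.089] z [ 0.089 -0.002 -0.996] F [-0.33  0.7  -2.22] w0.213 g60.0 q [-0.57  0.08  1.83  0.05  1.16 -2.14]
front [ 0.6007 -0.1414  0.1735] centre [ 0.5609 -0.1404  0.1699] pitch -5.13
turn total [0. 0. 0.] shift total [ 0.089 -0.011  0.852]
```

>>> {"name": "carry_out", "arguments": {"moves": [[[0.03,0,0.2,0,0,0,-1],[0.03,0,0.3,0,0,0,-1],[0,0,0.2,0,0,0,-1],[0,0,0.16,0,0,0,-1],[0,0,0,0,0.03,0,-1],[0,0,0,0,0.045,0,-1],[0,0,0,0,0.045,0,-1],[0,0,0,0,0.025,0,-1],[-0.244,0,-0.204,0,0.089,0,-1],[-0.213,0,-0.236,0,0.089,0,-1],[0,0,0,0,0,0,-1],[0,0,0,0,0,0,-1],[0,0,0,0,0,0,-1],[0,0,0,0,0,0,-1],[0,0,0,0,0,0,-1],[0,0,0,0,0,0,-1]]]}}

```text
clock: 30.3
eef_pos: [0.4758, -0.1387, 0.1817]
ee_rot: [-0.035, -2.724, -0.007]
ft_force: [-0.1, -0.1, -1.9]
width: 0.208
grasp_force: 60.0
```

```bash
python3 - <<'E'
from h import *
rep(); waf('s14')
E
```

```text
t30.30 p [ 0.4758 -0.1387  0.1817] x [-0.914  0.024  0.405] z [-0.405  0.01  -0.914] F [-0.05 -0.1  -1.92] w0.208 g60.0 q [-0.4   0.47  1.43 -0.15  1.63 -1.93]
[420.7, 287.4] [407, 275, 28, 26, 558] plate [0.6102 0.302  0.046 ]
rack [251.7 279.1] [239 267  26  26 514] [ 0.6615 -0.1426  0.061 ]
rack [285.  284.4] [273 272  26  26 527] [ 0.6637 -0.0524  0.061 ]
```

```bash
python3 - <<'E'
from h import *
g=load('s14')
for c,st in blobs(g,(95,60,40),(115,255,255),200)[0]: print(c,st,pt(g,c,.05).round(3),[pt(g,(a,b),.092).round(3).tolist() for a,b in((st[0],st[1]+12),(st[0]+15,st[1]))])
g=load('side1')
for c,st in blobs(g,(95,60,40),(115,255,255),200)[0]: print('side',c,st,pt(g,c,.05).round(3))
E
```

```text
[154.8, 114.9] [137, 96, 36, 38, 901] [ 0.091 -0.611  0.05 ] [[0.11, -0.654, 0.092], [0.047, -0.624, 0.092]]
[441.8, 187.4] [426, 168, 40, 39, 935] [0.263 0.347 0.05 ] [[0.277, 0.294, 0.092], [0.224, 0.336, 0.092]]
[533.1, 382.7] [510, 373, 46, 22, 557] [0.828 0.576 0.05 ] [[0.858, 0.51, 0.092], [0.824, 0.545, 0.092]]
[65.2, 468.1] [0, 446, 195, 34, 3375] [ 1.176 -0.44   0.05 ] [[1.184, -0.566, 0.092], [1.156, -0.546, 0.092]]
```

>>> {"name": "carry_out", "arguments": {"moves": [[[0.2,0,-0.457,0,0,0,-1],[0.2,0,-0.457,0,0,0,-1],[0,0,0,0,-0.078,0,-1],[0,0,0,0,-0.078,0,-1],[0,0,0,0,-0.077,0,-1],[0.149,0.807,0.1,0,0,0,-1],[0.149,0.807,0.1,0,0,0,-1],[0.149,0.807,0.1,0,0,0,-1],[0.149,0.807,0.1,0,0,0,-1],[0.149,0.807,0.1,0,0,0,-1],[0.149,0.807,0.1,0,0,0,-1],[0.149,0.807,0.1,0,0,0,-1],[0.149,0.807,0.3,0,0,0,-1],[0.149,0.807,0.3,0,0,0,-1],[0.149,0.807,0.4,0,0,0,-1],[0.149,0.807,0.4,0,0,0,-1],[0,0,0,0,0,0,-1],[0,0,0,0,0,0,-1]]]}}

```text
clock: 32.6
eef_pos: [0.4004, 0.307, 0.1307]
ee_rot: [-0.038, -3.089, -0.0]
ft_force: [0.4, 0.4, -1.0]
width: 0.211
grasp_force: 60.0
```

```bash
python3 - <<'E'
from h import *
rep(); blade(); waf('s15'); plan([.409,.3072,.083])
E
```

```text
t32.60 p [0.4004 0.307  0.1307] x [-0.998  0.025  0.052] z [-0.052  0.001 -0.999] F [ 0.43  0.36 -1.02] w0.211 g60.0 q [ 0.42  0.3   1.75  0.02  1.14 -1.14]
front [0.5467 0.3033 0.0755] centre [0.5068 0.3043 0.0775] pitch 2.97
[420.7, 287.4] [407, 275, 28, 26, 553] plate [0.6102 0.302  0.046 ]
rack [251.7 279.3] [239 267  26  26 518] [ 0.6618 -0.1425  0.061 ]
rack [285.  284.3] [272 272  27  26 530] [ 0.6634 -0.0523  0.061 ]
turn total [0. 0. 0.] shift total [-0.212  0.015  0.951]
```

>>> {"name": "carry_out", "arguments": {"moves": [[[-0.1,0,0.35,0,0,0,-1],[-0.1,0,0.3,0,0,0,-1],[0,0,0.2,0,0,0,-1],[0,0,0.07,0,0,0,-1],[0,0,0,0,0,0,-1],[0,0,0,0,0,0,-1]]]}}

```text
clock: 33.4
eef_pos: [0.4082, 0.3073, 0.0845]
ee_rot: [-0.04, -3.09, -0.002]
ft_force: [0.8, -0.6, -0.8]
width: 0.212
grasp_force: 60.0
```

>>> {"name": "carry_out", "arguments": {"moves": [[[0,0,0.02,0,0,0,-1],[0,0,0,0,0,0,-1],[0,0,0,0,0,0,-1]]]}}

```text
clock: 33.78
eef_pos: [0.4081, 0.3073, 0.0834]
ee_rot: [-0.039, -3.09, -0.002]
ft_force: [0.1, -0.2, 2.2]
width: 0.209
grasp_force: 60.0
```

>>> {"name": "carry_out", "arguments": {"moves": [[[-0.1,0,0.005,0,0,0,-1],[-0.1,0,-0.0051,0,0,0,-1],[-0.1,0,-0.0051,0,0,0,-1],[-0.1,0,-0.0051,0,0,0,-1],[-0.1,0,-0.0051,0,0,0,-1],[-0.1,0,-0.0051,0,0,0,-1],[-0.1,0,-0.0051,0,0,0,-1],[-0.1,0,-0.0051,0,0,0,-1],[-0.1,0,-0.0051,0,0,0,-1],[-0.1,0,-0.0051,0,0,0,-1],[-0.1,0,-0.0051,0,0,0,-1],[-0.1,0,-0.0051,0,0,0,-1],[-0.1,0,-0.0051,0,0,0,-1],[-0.1,0,-0.0051,0,0,0,-1],[-0.1,0,-0.0051,0,0,0,-1],[0,0,0,0,0,0,-1]]]}}

```text
clock: 35.78
eef_pos: [0.484, 0.3052, 0.0826]
ee_rot: [-0.04, -3.091, -0.001]
ft_force: [0.6, -0.3, 2.0]
width: 0.211
grasp_force: 60.0
```

```bash
python3 - <<'E'
from h import *
rep(); blade(); waf('s16')
E
```

```text
t35.77 p [0.484  0.3052 0.0826] x [-0.998  0.026  0.051] z [-0.051  0.002 -0.999] F [ 0.59 -0.31  2.04] w0.211 g60.0 q [ 0.36  0.46  1.63  0.02  1.09 -1.2 ]
front [0.6303 0.3014 0.0275] centre [0.5904 0.3024 0.0295] pitch 2.90
[420.1, 292.2] [406, 280, 29, 25, 541] plate [0.6248 0.3012 0.046 ]
rack [251.7 279.1] [239 267  26  26 521] [ 0.6614 -0.1427  0.061 ]
rack [284.9 284.3] [272 272  27  26 525] [ 0.6634 -0.0525  0.061 ]
```

>>> {"name": "carry_out", "arguments": {"moves": [[[-0.1,0,-0.0051,0,0,0,-1],[-0.1,0,-0.0051,0,0,0,-1],[-0.1,0,-0.0051,0,0,0,-1],[-0.1,0,-0.0051,0,0,0,-1],[0,0,0,0,0,0,-1],[0,0,0,0,-0.03,0,-1],[0,0,0,0,-0.03,0,-1],[0,0,-0.05,0,-0.03,0,-1],[-0.02,0,-0.2,0,0,0,-1],[-0.03,0,-0.3,0,0,0,-1],[-0.03,0,-0.35,0,0,0,-1],[-0.03,0,-0.35,0,0,0,-1],[-0.03,0,-0.35,0,0,0,-1],[-0.03,0,-0.35,0,0,0,-1],[-0.03,0,-0.3,0,0,0,-1],[-0.02,0,-0.2,0,0,0,-1],[0,0,0,0,0,0,-1]]]}}

```text
clock: 37.95
eef_pos: [0.5037, 0.3048, 0.2065]
ee_rot: [0.039, 3.05, -0.001]
ft_force: [0.4, 0.6, -1.4]
width: 0.209
grasp_force: 60.0
```

```bash
python3 - <<'E'
from h import *
rep(); blade(); waf('s17'); g=load('s17')
for c,st in blobs(g,(8,150,120),(22,255,255),200)[0]:
    if 400<c[0]<440 and 200<c[1]<310: print('on blade',pt(g,c,.187).round(4))
plan([.446,-.226,.2077])
E
```

```text
t37.95 p [0.5037 0.3048 0.2065] x [-0.996  0.026 -0.091] z [ 0.091 -0.002 -0.996] F [ 0.43  0.62 -1.41] w0.209 g60.0 q [ 0.38  0.3   1.55 -0.04  1.21 -1.16]
front [0.6563 0.3009 0.1726] centre [0.6165 0.3019 0.169 ] pitch -5.21
[428.6, 266.6] [414, 254, 30, 26, 597] plate [0.543 0.32  0.046]
rack [251.6 279.1] [239 267  26  26 520] [ 0.6614 -0.1429  0.061 ]
rack [285.  284.4] [272 272  27  26 528] [ 0.6635 -0.0523  0.061 ]
on blade [0.6302 0.3012 0.187 ]
turn total [0. 0. 0.] shift total [  0.862 -10.639  -0.12 ]
```

>>> {"name": "carry_out", "arguments": {"moves": [[[0.043,-0.15,-0.006,0,0,0,-1],[0.043,-0.3,-0.006,0,0,0,-1],[0.043,-0.45,-0.006,0,0,0,-1],[0.043,-0.6,-0.006,0,0,0,-1],[0.043,-0.65,-0.006,0,0,0,-1],[0.043,-0.65,-0.006,0,0,0,-1],[0.043,-0.65,-0.006,0,0,0,-1],[0.043,-0.65,-0.006,0,0,0,-1],[0.043,-0.65,-0.006,0,0,0,-1],[0.043,-0.65,-0.006,0,0,0,-1],[0.043,-0.65,-0.006,0,0,0,-1],[0.043,-0.65,-0.006,0,0,0,-1],[0.043,-0.65,-0.006,0,0,0,-1],[0.043,-0.65,-0.006,0,0,0,-1],[0.043,-0.65,-0.006,0,0,0,-1],[0.043,-0.6,-0.006,0,0,0,-1],[0.043,-0.5,-0.006,0,0,0,-1],[0.043,-0.4,-0.006,0,0,0,-1],[0.043,-0.3,-0.006,0,0,0,-1],[0.043,-0.19,-0.006,0,0,0,-1]]]}}

```text
clock: 40.5
eef_pos: [0.4454, -0.2268, 0.2075]
ee_rot: [0.04, 3.052, -0.002]
ft_force: [0.0, 0.5, -1.6]
width: 0.217
grasp_force: 60.0
```

>>> {"name": "carry_out", "arguments": {"moves": [[[0,0,0,0,0,0,-1],[0,0,0,0,0,0,-1]]]}}

```text
clock: 40.75
eef_pos: [0.446, -0.2255, 0.2076]
ee_rot: [0.039, 3.052, -0.001]
ft_force: [0.6, 0.7, -2.2]
width: 0.21
grasp_force: 60.0
```

```bash
python3 - <<'E'
from h import *
rep(); blade(); waf('s18'); plan([.4463,-.226,.1647])
g=load('s18'); cv2.imwrite('pics/c18.png',cv2.resize(g['image'][190:320,160:350,::-1],None,fx=3,fy=3))
E
```

```text
t40.75 p [ 0.446  -0.2255  0.2076] x [-0.996  0.025 -0.089] z [ 0.089 -0.002 -0.996] F [ 0.56  0.68 -2.16] w0.210 g60.0 q [-0.73  0.14  1.76  0.06  1.18 -2.3 ]
front [ 0.5986 -0.2293  0.1735] centre [ 0.5588 -0.2283  0.1699] pitch -5.12
rack [221.9 220.7] [209 211  28  21 458] [ 0.4881 -0.2704  0.061 ]
rack [251.6 279.2] [239 267  26  26 517] [ 0.6617 -0.1429  0.061 ]
rack [284.9 284.3] [272 272  27  26 524] [ 0.6634 -0.0525  0.061 ]
turn total [0. 0. 0.] shift total [ 0.073 -0.012  0.856]
```

View pics/c18.png

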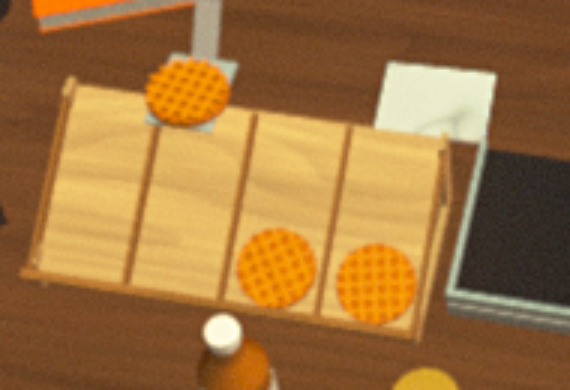

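```bash
python3 - <<'E'
from h import *
g=load('s18'); print(pt(g,(221.9,220.7),.187).round(4)); 
E
```

```text
[ 0.5729 -0.2267  0.187 ]
```

The third waffle is on the blade above lane 2 from the left, and the other two are at the stop. I tip it off.

>>> {"name": "carry_out", "arguments": {"moves": [[[0.03,0,0.2,0,0,0,-1],[0.03,0,0.3,0,0,0,-1],[0,0,0.2,0,0,0,-1],[0,0,0.16,0,0,0,-1],[0,0,0,0,0.03,0,-1],[0,0,0,0,0.045,0,-1],[0,0,0,0,0.045,0,-1],[0,0,0,0,0.025,0,-1],[-0.244,0,-0.204,0,0.089,0,-1],[-0.213,0,-0.236,0,0.089,0,-1],[0,0,0,0,0,0,-1],[0,0,0,0,0,0,-1],[0,0,0,0,0,0,-1],[0,0,0,0,0,0,-1],[0,0,0,0,0,0,-1],[0,0,0,0,0,0,-1]]]}}

```text
clock: 42.8
eef_pos: [0.4738, -0.2269, 0.1818]
ee_rot: [-0.036, -2.724, -0.007]
ft_force: [0.3, 0.1, -1.7]
width: 0.21
grasp_force: 60.0
```

```bash
python3 - <<'E'
from h import *
rep(); waf('s19')
E
```

```text
t42.80 p [ 0.4738 -0.2269  0.1818] x [-0.914  0.024  0.405] z [-0.405  0.01  -0.914] F [ 0.32  0.11 -1.66] w0.210 g60.0 q [-0.53  0.51  1.36 -0.2   1.64 -2.05]
rack [220.1 274.1] [208 262  25  26 509] [ 0.6592 -0.2298  0.061 ]
rack [251.7 279.1] [239 267  26  26 519] [ 0.6613 -0.1428  0.061 ]
rack [285.  284.4] [272 272  27  26 530] [ 0.6636 -0.0523  0.061 ]
```

>>> {"name": "carry_out", "arguments": {"moves": [[[0.2,0,-0.457,0,0,0,-1],[0.2,0,-0.457,0,0,0,-1],[0,0,0,0,-0.088,0,-1],[0,0,0,0,-0.088,0,-1],[0,0,0,0,-0.089,0,-1],[0.147,0.724,0,0,0,0,-1],[0.147,0.724,0,0,0,0,-1],[0.147,0.724,0,0,0,0,-1],[0.147,0.724,0,0,0,0,-1],[0.147,0.724,0,0,0,0,-1],[0.147,0.724,0,0,0,0,-1],[0.147,0.724,0,0,0,0,-1],[0.147,0.724,0,0,0,0,-1],[0,0,0,0,0,0,-1]]]}}

```text
clock: 44.6
eef_pos: [0.4219, 0.0662, 0.2315]
ee_rot: [-0.035, -3.14, -0.001]
ft_force: [-0.2, -1.3, -1.6]
width: 0.21
grasp_force: 60.0
```

>>> {"name": "carry_out", "arguments": {"moves": [[[0,0,0,0,0,0.105,-1],[0,0,0,0,0,0.105,-1],[0,0,0,0,0,0.105,-1],[0,0,0,0,0,0.105,-1],[0,0,0,0,0,0.105,-1],[0,0,0,0,0,0.105,-1],[0,0,0,0,0,0.105,-1],[0,0,0,0,0,0.105,-1],[0,0,0,0,0,0.105,-1],[0,0,0,0,0,0,-1],[0,0,0,0,0,0,-1]]]}}

```text
clock: 45.98
eef_pos: [0.423, 0.0638, 0.2314]
ee_rot: [-2.149, -2.29, 0.002]
ft_force: [-0.3, 0.8, -0.2]
width: 0.213
grasp_force: 60.0
```

```bash
python3 - <<'E'
from h import *
rep(); blade(); plan([.4225,.064,.060],want(np.radians(93.4)))
E
```

```text
t45.98 p [0.423  0.0638 0.2314] x [-0.063  0.998 -0.   ] z [-0.002 -0.    -1.   ] F [-0.3   0.85 -0.23] w0.213 g60.0 q [-0.11  0.04  1.8  -0.    1.3  -0.18]
front [ 0.4323 -0.0849  0.1838] centre [ 0.4298 -0.045   0.1838] pitch -0.03
turn total [-0.001  0.     0.003] shift total [ 0.005 -0.009  3.428]
```

>>> {"name": "carry_out", "arguments": {"moves": [[[0.05,-0.1,0.6,0,0,0,-1],[0,0,0.8,0,0,0,-1],[0,0,0.8,0,0,0,-1],[0,0,0.7,0,0,0,-1],[0,0,0.4,0,0,0,-1],[0,0,0.13,0,0,0,-1],[0,0,0.04,0,0,0,-1],[0,0,0.04,0,0,0,-1],[0,0,0,0,0,0,-1],[0,0,0,0,0,0,-1]]]}}

```text
clock: 47.22
eef_pos: [0.4178, 0.0664, 0.0564]
ee_rot: [-2.153, -2.288, 0.001]
ft_force: [-0.5, -0.9, -2.0]
width: 0.211
grasp_force: 60.0
```

>>> {"name": "carry_out", "arguments": {"moves": [[[0,0,0.02,0,0,0,-1],[0,0,0,0,0,0,-1],[0,0,0,0,0,0,-1]]]}}

```text
clock: 47.6
eef_pos: [0.4177, 0.0665, 0.0551]
ee_rot: [-2.152, -2.287, 0.001]
ft_force: [0.3, 0.1, 0.6]
width: 0.21
grasp_force: 60.0
```

Just in contact; I release by opening halfway, then rise.

>>> {"name": "carry_out", "arguments": {"moves": [[[0,0,0,0,0,0,-0.3],[0,0,0,0,0,0,0],[0,0,0,0,0,0,0],[0,0,0,0,0,0,0],[0,0,0,0,0,0,0],[0,0,-0.3,0,0,0,0],[0,0,-0.7,0,0,0,0],[0,0,-0.8,0,0,0,0],[0,0,-0.8,0,0,0,0],[0,0,-0.8,0,0,0,0],[0,0,-0.4,0,0,0,0],[0,0,0,0,0,0,-1],[0,0,0,0,0,0,-1],[0,0,0,0,0,0,-1]]]}}

```text
clock: 49.35
eef_pos: [0.417, 0.0665, 0.2436]
ee_rot: [-2.151, -2.285, 0.004]
ft_force: [0.2, 0.5, 0.6]
width: 0.229
grasp_force: 0.0
```

```bash
python3 - <<'E'
from h import *
rep(); waf('s20')
g=grab('wrist','w20'); img=g['image'].astype(int)
m=np.zeros((480,640),np.uint8); m[120:262,250:380]=(img[120:262,250:380].max(2)<60)
ys,xs=np.nonzero(m); b=cv2.boxPoints(cv2.minAreaRect(np.c_[xs,ys].astype(np.float32))); print(b.round(0).tolist())
b=b[np.argsort(b[:,1])]; print('handle ends',pt(g,b[:2].mean(0),.072).round(4),pt(g,b[2:].mean(0),.072).round(4))
q=load('scene4')
for n in('s20','scene1'):
    for c,st in blobs(load(n),(0,200,120),(5,255,255),20)[0]:
        if 430<c[0]<470: print('knob',c,pt(load(n),c,.08).round(4))
for c,st in blobs(load('side1'),(0,190,100),(8,255,255),8)[0]: 
    if 250<c[0]<300 and c[1]<200: print('side knob',c,ray(load('side1'),c))
print(ray(load('s20'),(452.6,256.4)))
plan([.49,.377,.22])
cv2.imwrite('pics/w20v.png',g['image'][:,:,::-1])
E
```

```text
t49.35 p [0.417  0.0665 0.2436] x [-0.061  0.998  0.001] z [-0.004  0.    -1.   ] F [0.23 0.52 0.58] w0.229 g0.0 q [-0.11  0.02  1.79 -0.    1.34 -0.17]
rack [220.  274.2] [208 262  25  26 516] [ 0.6597 -0.2297  0.061 ]
rack [251.6 279.2] [239 267  26  26 523] [ 0.6617 -0.1429  0.061 ]
rack [285.1 284.3] [273 272  26  26 530] [ 0.6634 -0.0521  0.061 ]
[[306.0, 155.0], [379.0, 155.0], [379.0, 261.0], [306.0, 261.0]]
handle ends [0.4392 0.1319 0.072 ] [0.4478 0.0301 0.072 ]
knob [452.4, 256.6] [0.5233 0.3768 0.08  ]
knob [452.6, 256.4] [0.5226 0.3774 0.08  ]
(array([1.31077645, 0.15506426, 1.28662478]), array([-0.55791181,  0.15735591, -0.85412339]))
turn total [0. 0. 0.] shift total [6.111 1.83  0.475]
```

View pics/w20v.png

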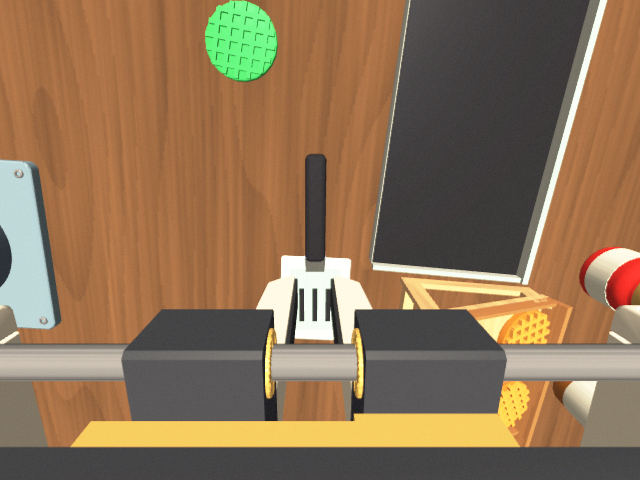

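The view shows the turner lying flat on its marble rest, handle at (315,208). Next, the switch.

>>> {"name": "carry_out", "arguments": {"moves": [[[0.766,0.192,0.1,0,0,0,-1],[0.766,0.192,0.1,0,0,0,-1],[0.766,0.192,0.1,0,0,0,-1],[0.766,0.192,0.1,0,0,0,-1],[0.766,0.192,0.1,0,0,0,-1],[0.766,0.192,0.1,0,0,0,-1],[0.766,0.192,0.1,0,0,0,-1],[0.766,0.192,0.1,0,0,0,-1],[0,0,0.55,0,0,0,-1],[0,0,0.55,0,0,0,-1],[0,0,0.5,0,0,0,-1],[0,0,0,0,0,0,-1]]]}}

```text
clock: 50.95
eef_pos: [0.4739, 0.376, 0.122]
ee_rot: [-2.151, -2.286, 0.011]
ft_force: [0.2, 0.1, 0.5]
width: 0.006
grasp_force: 0.0
```

```bash
python3 - <<'E'
from h import *
rep(); plan([.475,.377,.086]); plan([.543,.377,.086])
E
```

```text
t50.95 p [0.4739 0.376  0.122 ] x [-0.061  0.998 -0.002] z [-0.007 -0.003 -1.   ] F [0.18 0.07 0.46] w0.006 g0.0 q [0.49 0.45 1.54 0.   1.16 0.43]
turn total [0. 0. 0.] shift total [0.019 0.028 0.72 ]
turn total [0. 0. 0.] shift total [-0.063  1.385  0.711]
```

>>> {"name": "carry_out", "arguments": {"moves": [[[0.02,0.02,0.4,0,0,0,-1],[0,0,0.32,0,0,0,-1],[-0.01,0.15,0,0,0,0,-1],[-0.01,0.15,0,0,0,0,-1],[-0.01,0.15,0,0,0,0,-1],[-0.01,0.15,0,0,0,0,-1],[-0.01,0.15,0,0,0,0,-1],[-0.01,0.15,0,0,0,0,-1],[-0.01,0.15,0,0,0,0,-1],[-0.01,0.15,0,0,0,0,-1],[0,0.1,0,0,0,0,-1],[0,0.08,0,0,0,0,-1],[0,0,0,0,0,0,-1]]]}}

```text
clock: 52.58
eef_pos: [0.5441, 0.3778, 0.0878]
ee_rot: [-2.151, -2.285, 0.008]
ft_force: [-5.3, -0.3, 0.4]
width: 0.004
grasp_force: 2.5
```

```bash
python3 - <<'E'
from h import *
rep(); g=grab('scene','s21')
for c,st in blobs(g,(0,190,100),(5,255,255),10)[0]:
    if 430<c[0]<470: print('knob',c,st,pt(g,c,.08).round(4))
E
```

```text
t52.58 p [0.5441 0.3778 0.0878] x [-0.061  0.998 -0.001] z [-0.006 -0.001 -1.   ] F [-5.31 -0.29  0.42] w0.004 g2.5 q [0.44 0.58 1.42 0.   1.15 0.38]
knob [445.5, 302.8] [444, 301, 4, 4, 13] [0.6641 0.362  0.08  ]
```

>>> {"name": "carry_out", "arguments": {"moves": [[[0,-0.3,0,0,0,0,-1],[0,-0.5,-0.5,0,0,0,-1],[0,-0.9,-0.9,0,0,0,-1],[0,-0.9,-0.9,0,0,0,-1],[0,-0.9,-0.9,0,0,0,-1],[0,-0.9,0,0,0,0,-1],[0,0,0,0,0,0,-1]]]}}

```text
clock: 53.5
eef_pos: [0.3258, 0.365, 0.2479]
ee_rot: [-2.149, -2.29, -0.002]
ft_force: [0.6, 0.3, 0.2]
width: 0.007
grasp_force: 0.0
```

```bash
python3 - <<'E'
from h import *
rep(); g=grab('scene','s22'); s=grab('side','s22s')
for c,st in blobs(g,(0,190,100),(5,255,255),10)[0]:
    if 430<c[0]<470: print('knob',c,st,pt(g,c,.08).round(4))
for f in('s22s','side1'):
    for c,st in blobs(load(f),(0,150,90),(8,255,255),5)[0]:
        if 250<c[0]<320 and 150<c[1]<200: print(f,'knob',c,st[4],pt(load(f),c,.08).round(4))
waf('s23')
m=s['image'][150:400,220:480,::-1]; cv2.imwrite('pics/c22.png',np.hstack([cv2.resize(m,(390,375)),cv2.resize(g['image'][180:320,160:480,::-1],(400,375))]))
E
```

```text
t53.50 p [0.3258 0.365  0.2479] x [-0.063  0.998  0.002] z [ 0.     0.002 -1.   ] F [0.65 0.3  0.23] w0.007 g0.0 q [0.61 0.14 1.65 0.   1.35 0.55]
knob [451.5, 271.2] [448, 267, 8, 9, 62] [0.569  0.3753 0.08  ]
knob [445.5, 302.8] [444, 301, 4, 4, 13] [0.6641 0.362  0.08  ]
s22s knob [288.3, 170.1] 58 [0.5718 0.3748 0.08  ]
side1 knob [272.5, 172.1] 58 [0.5262 0.3789 0.08  ]
rack [220.  274.2] [208 262  25  26 515] [ 0.6596 -0.2299  0.061 ]
rack [248.7 278.4] [236 266  26  27 526] [ 0.6606 -0.151   0.061 ]
rack [285.  284.3] [272 272  27  26 529] [ 0.6635 -0.0524  0.061 ]
```

View pics/c22.png

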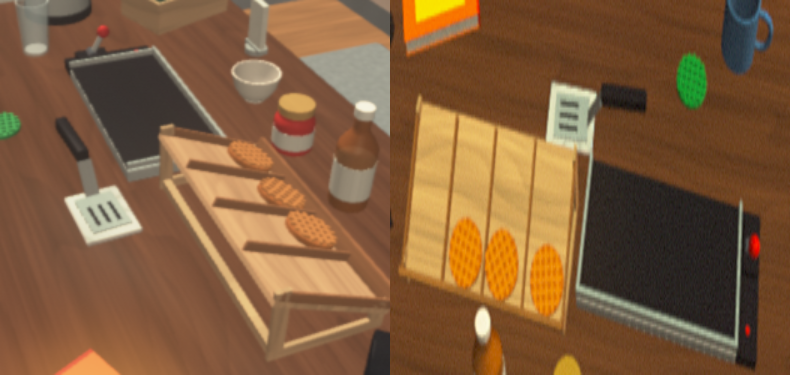

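The switch is off and the turner is on its rest. The middle waffle has just shifted about 8 mm and looks propped on a divider, so it was knocked. I let it settle and re-measure.

>>> {"name": "carry_out", "arguments": {"moves": [[[0,0,0,0,0,0,-1],[0,0,0,0,0,0,-1],[0,0,0,0,0,0,-1],[0,0,0,0,0,0,-1]]]}}

```text
clock: 54.15
eef_pos: [0.3289, 0.3649, 0.2464]
ee_rot: [-2.153, -2.286, 0.002]
ft_force: [-0.5, 0.5, 1.1]
width: 0.006
grasp_force: 0.0
```

```bash
cat > m.py <<'E'
from h import *
import sys
def meas(f):
    # waffle outlines in both views: ellipse fits, and colour statistics
    out={}
    for n in('scene','side'):
        g=grab(n,f+n); hsv=cv2.cvtColor(g['image'],cv2.COLOR_RGB2HSV)
        lo=(8,215,150) if n=='scene' else (5,180,90)
        m=cv2.morphologyEx(cv2.inRange(hsv,np.array(lo),np.array((18,255,255))),cv2.MORPH_CLOSE,np.ones((3,3)))
        for c in cv2.findContours(m,0,2)[0]:
            if cv2.contourArea(c)<150: continue
            e=cv2.fitEllipse(cv2.convexHull(c)); u,v=e[0]
            if (n=='scene' and 200<u<312 and 255<v<305) or (n=='side' and 330<u<480 and 220<v<340):
                mm=np.zeros(m.shape,np.uint8); cv2.drawContours(mm,[c],-1,1,-1)
                print(n,np.round(e[0],1),'axes',np.round(e[1],1),'ang %.0f'%e[2],'mean',np.round(cv2.mean(g['image'],mm)[:3],0))
if __name__=='__main__': meas(sys.argv[1])
E
python3 m.py a24
python3 - <<'E'
from h import *
g=load('a24side'); hsv=cv2.cvtColor(g['image'],cv2.COLOR_RGB2HSV)
for p in([.66,-.0523,.061],[.6615,-.1428,.061],[.659,-.2298,.061]):
    print(proj(g,p).round(0), hsv[tuple(proj(g,p).astype(int)[::-1])])
# predicted pixel of middle waffle centre when served, from the scene s20
E
```

```text
scene [285.  284.3] axes [25.6 25.9] ang 63 mean [230. 132.   7.]
scene [248.7 278.6] axes [25.4 26.2] ang 53 mean [228. 130.   5.]
scene [220.  274.2] axes [24.6 26. ] ang 32 mean [229. 130.   4.]
[387. 250.] [ 13 164 211]
[407. 273.] [ 13 164 201]
[428. 299.] [ 13 164 214]
```

```bash
python3 - <<'E'
from h import *
g=load('a24side'); s=load('a24scene'); hsv=cv2.cvtColor(g['image'],cv2.COLOR_RGB2HSV)
print('wood',hsv[330,430],hsv[300,380],hsv[262,362])
m=cv2.inRange(hsv,np.array((9,150,110)),np.array((17,255,255))); m[:,:]=cv2.morphologyEx(m,cv2.MORPH_OPEN,np.ones((2,2)))
sc=[(285,284.3),(248.7,278.6),(220,274.2)]; i=0; cs=[]
n,l,st,ce=cv2.connectedComponentsWithStats(m)
for k in range(1,n):
    if st[k][4]>150 and 330<ce[k][0]<480 and 220<ce[k][1]<340:
        c=max(cv2.findContours((l==k).astype(np.uint8),0,2)[0],key=cv2.contourArea); e=cv2.fitEllipse(cv2.convexHull(c))
        print(ce[k].round(1),st[k],np.round(e[0],1),np.round(e[1],1),round(e[2])); cs.append(e[0])
cs.sort(key=lambda a:a[1])
for a,b in zip(sc,cs):
    o1,d1=ray(s,a);o2,d2=ray(g,b); t=np.linalg.lstsq(np.c_[d1,-d2],o2-o1,rcond=None)[0]; p,q=o1+t[0]*d1,o2+t[1]*d2
    print('tri',((p+q)/2).round(4),'gap %.4f'%np.linalg.norm(p-q))
E
```

```text
wood [ 16 117 229] [ 15 119 222] [ 12 134 114]
[455.8 244.6] [446 236  22  17 237] [456.6 245.1] [17.  22.1] 101
[387.4 254.8] [373 245  31  21 417] [387.6 254.8] [16.1 32.9] 116
[419.3 293.5] [ 393  269   53   48 1063] [419.2 293.5] [25.3 67.1] 133
tri [ 0.7407 -0.0892  0.1139] gap 0.1308
tri [ 0.6506 -0.1271  0.0881] gap 0.0584
tri [ 0.6535 -0.2221  0.0648] gap 0.0206
```

```bash
python3 - <<'E'
from h import *
g=load('a24side'); hsv=cv2.cvtColor(g['image'],cv2.COLOR_RGB2HSV)
m=cv2.inRange(hsv,np.array((9,150,110)),np.array((17,255,255)))
for v in range(240,322): print(v,''.join('#' if x else '.' for x in m[v,368:450]))
# predicted outlines of flat waffles (top face) in side view
t=np.radians(24); D=np.array([[np.cos(t),0,np.sin(t)],[0,1,0],[-np.sin(t),0,np.cos(t)]])
for y in(-.0525,-.143,-.151,-.229):
    F=np.array([.690+.015*(y+.184),y,.030]); c=F+D@[-.036,0,.016]
    P=np.array([proj(g,c+D@[.036*np.cos(a),.036*np.sin(a),0]) for a in np.linspace(0,6.28,60)])
    print(y,proj(g,c).round(1),'u',P[:,0].min().round(1),P[:,0].max().round(1),'v',P[:,1].min().round(1),P[:,1].max().round(1))
E
```

```text
240 ...............................................................................###
241 ..............................................................................####
242 ..............................................................................####
243 ...........#.................................................................#####
244 .......######.##.............................................................#####
245 .....##############..........................................................#####
246 .....################........................................................#####
247 ....##################...........#...........................................#####
248 ....#####################.........#..........................................#####
249 ....#######################.................................................######
250 ....#######################......................................................#
251 ....#########################.....................................................
252 .....##########################.....................
[... 5530 characters left out ...]
.........................................................#..........
317 ..................................................................................
318 ..................................................................................
319 ..................................................................................
320 ..................................................................................
321 ..................................................................................
-0.0525 [388.8 250.6] u 374.4 403.2 v 241.9 259.6
-0.143 [408.5 273.6] u 393.2 423.7 v 264.0 283.7
-0.151 [410.3 275.8] u 394.9 425.7 v 266.0 286.0
-0.229 [429.6 298.5] u 413.3 445.9 v 287.6 309.9
```

>>> {"name": "carry_out", "arguments": {"moves": [[[-0.758,0.276,-0.082,0,0,0,-1],[-0.758,0.276,-0.082,0,0,0,-1],[-0.758,0.276,-0.082,0,0,0,-1],[-0.758,0.276,-0.082,0,0,0,-1],[-0.758,0.276,-0.082,0,0,0,-1],[-0.758,0.276,-0.082,0,0,0,-1],[-0.758,0.276,-0.082,0,0,0,-1],[-0.758,0.276,-0.082,0,0,0,-1],[-0.758,0.276,-0.082,0,0,0,-1],[-0.758,0.276,-0.082,0,0,0,-1],[-0.758,0.276,-0.082,0,0,0,-1],[-0.758,0.276,-0.082,0,0,0,-1],[-0.758,0.276,-0.082,0,0,0,-1],[-0.758,0.276,-0.082,0,0,0,-1],[-0.758,0.276,-0.082,0,0,0,-1],[-0.758,0.276,-0.082,0,0,0,-1],[-0.758,0.276,-0.082,0,0,0,-1],[-0.758,0.276,-0.082,0,0,0,-1],[0,0,0,0,0,0,-1],[0,0,0,0,0,0,-1]]]}}

```text
clock: 56.75
eef_pos: [0.6179, -0.3004, 0.3195]
ee_rot: [-2.151, -2.286, 0.001]
ft_force: [0.5, 0.2, 0.4]
width: 0.005
grasp_force: 0.0
```

```bash
python3 - <<'E'
from h import *
rep(); g=grab('wrist','w25'); hsv=cv2.cvtColor(g['image'],cv2.COLOR_RGB2HSV)
m=cv2.morphologyEx(cv2.inRange(hsv,np.array((8,185,120)),np.array((26,255,255))),cv2.MORPH_CLOSE,np.ones((7,7)))
for c in cv2.findContours(m,0,2)[0]:
    if cv2.contourArea(c)<800: continue
    e=cv2.fitEllipse(cv2.convexHull(c)); print(np.round(e[0],1),'axes',np.round(e[1],1),round(e[2]),cv2.contourArea(c),pt(g,e[0],.061).round(4))
for p in([.66,-.0523,.061],[.6606,-.151,.061],[.6596,-.2298,.061],[.60,-.184,.08]): print(p,proj(g,p).round(0))
E
```

```text
t56.75 p [ 0.6179 -0.3004  0.3195] x [-0.061  0.998  0.001] z [-0.002  0.001 -1.   ] F [0.49 0.21 0.36] w0.005 g0.0 q [-0.61  0.49  1.   -0.    1.66 -0.67]
[ 82.8 254.9] axes [123.1 167.2] 138 10629.5 [ 0.3326 -0.3783  0.061 ]
[347.  150.9] axes [56.4 62. ] 12 2640.0 [ 0.652  -0.2322  0.061 ]
[355.   76.6] axes [59.9 69.2] 178 3103.5 [ 0.6539 -0.1534  0.061 ]
[481.2  56.5] axes [32.1 59.8] 56 1133.5 [ 0.7874 -0.1254  0.061 ]
[0.66, -0.0523, 0.061] [370. -32.]
[0.6606, -0.151, 0.061] [361.  75.]
[0.6596, -0.2298, 0.061] [354. 149.]
[0.6, -0.184, 0.08] [304. 101.]
```

```bash
python3 - <<'E'
from h import *
g=load('w25'); gr=cv2.cvtColor(g['image'],cv2.COLOR_RGB2GRAY).astype(int)
ys=np.arange(-.29,-.08,.002)
for x in(.58,.61):
    z=.030+(.690-x)*np.tan(np.radians(24))+.0153
    v=[]
    for y in ys:
        u=proj(g,[x,y,z]).round().astype(int); v.append(gr[u[1],u[0]] if 0<=u[1]<480 else -1)
    v=np.array(v); i=np.where(v<np.median(v)-25)[0]; print(x,'dark at',ys[i].round(3).tolist(),'med',np.median(v),v[i].tolist())
# waffle outline extents at mid x  (pixel rows on column through centre)
m=cv2.morphologyEx(cv2.inRange(cv2.cvtColor(g['image'],cv2.COLOR_RGB2HSV),np.array((8,185,120)),np.array((26,255,255))),cv2.MORPH_CLOSE,np.ones((7,7)))
t=np.radians(24); D=np.array([[np.cos(t),0,np.sin(t)],[0,1,0],[-np.sin(t),0,np.cos(t)]])
for y in(-.147,-.153,-.232):
    F=np.array([.690+.015*(y+.184),y,.030]); 
    for zz in(.0045,.016):
        c=F+D@[-.036,0,zz]
        P=np.array([proj(g,c+D@[.036*np.cos(a),.036*np.sin(a),0]) for a in np.linspace(0,6.28,60)]); print(y,zz,'u',P[:,0].min().round(1),P[:,0].max().round(1),'v',P[:,1].min().round(1),P[:,1].max().round(1))
n,l,st,ce=cv2.connectedComponentsWithStats(m)
for s in st[1:]:
    if s[4]>2000 and s[0]>250: print('u',s[0],s[0]+s[2],'v',s[1],s[1]+s[3])
E
```

```text
0.58 dark at [-0.278, -0.276, -0.274, -0.192, -0.19, -0.188, -0.108, -0.106, -0.104, -0.102, -0.1, -0.096, -0.094, -0.092, -0.09, -0.088, -0.086, -0.084, -0.082] med 218.0 [172, 155, 144, 80, 160, 168, 94, 58, 103, 160, 191, -1, -1, -1, -1, -1, -1, -1, -1]
0.61 dark at [-0.28, -0.278, -0.276, -0.274, -0.192, -0.19, -0.108, -0.106, -0.104, -0.102, -0.088, -0.086, -0.084, -0.082] med 217.0 [189, 158, 154, 182, 134, 156, 55, 63, 160, 158, -1, -1, -1, -1]
-0.147 0.0045 u 330.5 386.1 v 36.3 107.1
-0.147 0.016 u 335.4 392.1 v 33.6 106.4
-0.153 0.0045 u 330.0 385.4 v 42.4 112.6
-0.153 0.016 u 334.9 391.4 v 40.0 112.1
-0.232 0.0045 u 323.9 376.9 v 118.7 181.3
-0.232 0.016 u 328.3 382.4 v 118.4 182.5
u 326 386 v 42 112
u 319 376 v 121 183
```

The dividers measure y≈−0.190 and −0.103 in this view. The knocked waffle only slid sideways against its divider. Its outline matches one lying flat at the stop, within 1–2 px of its neighbour's fit. I hand in.

```bash
python3 -c "
from h import *
rep(); print(env.finish_job())"
```

```text
t56.80 p [ 0.6179 -0.2999  0.3199] x [-0.061  0.998  0.001] z [-0.002  0.001 -1.   ] F [ 0.17 -0.41  0.12] w0.006 g0.0 q [-0.61  0.48  1.   -0.    1.66 -0.67]
the job is handed in; nothing more can be done
None
```

I handed the job in at about 57 s, without seeing the verdict: the three waffles measured flat at the stop in their own lanes (one was knocked about 8 mm sideways late on but stayed in its lane), the turner is back on its marble rest, and the tray was switched off last.

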